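# Shake the grit off a batch of glass slabs, tip them and lock the shaker

### The job

Get the batch of broken glass slabs on the worktop free of grit: set the black tray under the lip of the shaker's pan, fully home against the stop rail, and lay every loose slab in the pan. Then tilt the jog lever over towards the pan, hold it there for a full second and let it spring back to centre, and press the treadle all the way down to its stop, holding it until the glass has slid into the tray. Let the treadle come back up, and lock the pan by dropping the lock pin fully home through the pan's tongue and the ear under it; leave the other things on the worktop where they are.

Things in the scene. Friction and masses are not known exactly. Their poses are not given: they have to be found in the camera images.
- shaker: fixed grey steel de-dusting shaker, about 420 mm wide (y), 200 mm deep, 125 mm high. Origin under its frame on the worktop; x to its rear (within 0.1 rad of world x), y to its left, z up; 'shaker x, y, z' below are in this frame, in mm. Pan in the middle, treadle right (-y), lock and jog lever left. Lock post at x -106 to -74, y 136 to 142, 108 high; frame feet 8 high flank the tray's place
- pan_floor (a point): centre of the upper face of the pan's bare steel floor, about 78 mm above the worktop; axes as the shaker's while level; turns with the pan. Inside, the pan reaches from 75 mm in front of this point (open lip) to 72 mm behind it and 72 mm to either side; side and rear walls stand 22 mm above the floor. A round motor sits behind the rear wall
- pan (a joint): tilt of the pan about its front hinge (along shaker y at x -90, z 72): 0 level, 0.90 rad fully tipped with the rear raised; driven by the treadle through a rod (2.66 times its angle); with the lock pin in, it cannot tip
- treadle (a joint): angle of the treadle: 0 raised, 0.34 rad at its stop; springs back up by itself within a second; takes about 5 to 9 N at the pad. It swings about an axis along shaker y at x 30, z 36
- treadle_pad (a point): middle of the upper face of the rubber treadle pad (52 by 62 mm), at shaker x -70, y -160, z 67 when raised, its front edge higher. It sinks 36 mm, on an arc of about 108 mm radius, to z 31 at the stop, and is nearly level there
- jog_lever (a joint): tilt of the jog lever about an axis along shaker x through the top of its box: 0 centred, +0.5 rad at its stop towards the pan (shaker -y), -0.5 rad away from it; a spring centres it, about 5 N at the knob at the stop. It runs the vibrator only while held over
- lever_knob (a point): centre of the black ball knob (24 mm across) on the 8 mm lever rod, 66 mm above its pivot; at shaker x -50, y 190, z 114 when centred. The grey box below is 48 mm high, 60 by 52 mm, on a foot 8 mm high, at shaker x -95 to -5, y 149 to 219
- tray_spot (a point): point on the worktop (shaker x -147, y 0; axes as the shaker's) over which the black tray's origin stands when the tray is home: its rear wall then touches the grey stop rail (28 mm high, front face at shaker x -78). Frame feet flank the tray at shaker y beyond 114 and -112, for x behind -110
- black_tray: ribbed black plastic tray, loose, 143 (x) by 203 (y) mm over its rim, 41 high, about 0.3 kg; a few pale chips stuck in it. Origin: centre of its underside. Flat floor 104 by 164 mm, 5 mm thick; the 4 mm walls lean outward by about 18 degrees, upper edges 64 mm (x) and 94 mm (y) from the centre at 38 mm height
- slab_1: loose flat slab of broken coloured glass, an irregular polygon about 37 (x) by 41 (y) by 10 mm, 0.035 kg. Origin: centre of its underside. Absent (None) in some starts
- slab_2: loose flat slab of broken coloured glass, an irregular polygon about 37 by 36 by 10 mm, 0.035 kg. Origin: centre of its underside. Absent (None) in some starts
- slab_3: loose flat slab of broken coloured glass, an irregular polygon about 34 by 35 by 9 mm, 0.035 kg. Origin: centre of its underside. Absent (None) in some starts
- slab_4: loose flat slab of broken coloured glass, an irregular polygon about 33 by 30 by 11 mm, 0.035 kg. Origin: centre of its underside. Absent (None) in some starts
- slab_5: loose flat slab of broken coloured glass, an irregular polygon about 32 by 43 by 11 mm, 0.035 kg. Origin: centre of its underside. Absent (None) in some starts
- lock_pin: loose steel pin, 79 mm long, 60 g, upright at the start in the hole of the wooden block. Origin: lower end of its shank, on its axis; z to its head. Round-nosed shank 10 mm thick, 45 long; collar 23 mm across from 45 to 49 mm; ribbed round head 16 mm across from 49 to 79 mm
- pin_tip (a point): lower end of the pin's shank
- pin_head (a point): middle of the pin's head, 64 mm above the tip
- block_hole (a point): mouth of the hole in the wooden pin block (60 mm in its x by 70 mm in its y, 40 mm high, fixed; axes as the block; the block's middle is 15 mm from this point towards its -y): 13.5 mm wide, 36 mm deep; the pin's collar stands about 9 mm above the block
- lock_hole (a point): hole in the fixed ear of the lock, on the ear's upper face, 108 mm above the worktop (shaker x -90, y 110); z up. 13.5 mm wide through the 6 mm ear. The pan's tongue, 5 mm thick with an equal hole, stands straight above while the pan is level: its upper face is 14 mm above this point. With its collar on the tongue the pin's tip is 31 mm below this point
- masking_tape: roll of masking tape, 104 mm across, 25 mm high, loose; leave alone
- nippers: tile nippers with red handles, 60 by 189 mm; leave alone
Not all that is in view belongs to the job. Several things have the shape of the lock_pin; the one meant has the colours described above.

How it is judged:
By the outcome, as a careful person would: the job done as asked, in the order asked, and still so for the second after the job is handed in, with the robot touching nothing.
Of slab_1, slab_2, slab_3, slab_4, slab_5 only 3 to 4 are there at a start; the rules pass over those that are not, and their reading is None.
At some moment in a run one of slab_1, slab_2, slab_3, slab_4, slab_5, black_tray may be knocked a few centimetres aside while the robot is not near it.
It also fails if it takes over 210 s, if anything falls off the work surface, if the arm or the gripper's body presses on something with over 40 N, if the wrist force passes 120 N, or if a joint passes its speed limit or range.

### The arm

A 6-joint arm with a two-finger parallel gripper is mounted at the origin on a cart in front of the work surface, level with it; the furniture and walls round the work are solid. World frame = base frame: x ahead of the robot, y to its left, z up, the work surface at z = 0. Lengths are in m, angles in degrees, forces in N, time in s.
With the tool pointing down it reaches from about 0.325 to 0.775 m from the base axis. Payload 9.3 kg.
Tool frame: the origin (TCP) lies at the very end of the fingers, on their centre line; the grasp point (between the pads) lies 19 mm behind it; z points along the fingers, y is the line along which they close (so a half turn about z gives the same grasp; the last joint's range is limited). The gripper opens to 85 mm and grips with 20 to 120 N. Pads are 22 mm wide; open, the fingers measure 114 mm over their backs; the gripper's body (76 mm by 85 mm) begins 54 mm behind the grasp point. The pads swing forward as they close: fully open they stand 13 mm farther back than shut.
Start: joints at [-77.04, 14.817, 1.232, 76.415, 0, 81.257], TCP at [0.203, -0.511, 0.231] pointing down, gripper open.
Joint ranges: [-174.27, 174.27], [-52.1, 104.24], [-59.71, 78.15], [-110.17, 111.67], [-87.03, 83.33], [-180, 180]. Speed limits (degrees/s): [127.2, 127.2, 159.86, 180, 180, 180].

### API

Orientations are given as [roll, pitch, yaw] about the fixed x, y, z axes, in that order (R = Rz(yaw) Ry(pitch) Rx(roll)).
In Python, from workcell import env gives the robot as it stands.
- The arm moves only by the tool play_rows, never from a script. Its argument "plan" is a list of rows, each an object of numbers: "dx", "dy", "dz": the shift along the tool's x, y, z in m; "rx", "ry", "rz": the turn, a rotation vector about the tool's x, y, z in degrees. A call has 1 to 10 rows; each row shifts and turns the commanded pose from where the row before left it, along the tool's axes as they then stand; what a row does not reach is not made up. A row lasts 1/10 s, in which the tool goes at most 50 mm and 8.59 degrees, less where a joint would pass 70% of its speed; a pose out of reach is approached as far as the arm can. A call is refused whole if a number of a shift passes 0.05 or a number of a turn 8.59, either way. A call with a gripper value outside its range is refused whole. "grip" is the closure, from 0 (fully open) to 1 (shut), set as the call begins (left out, the last holds). The fingers move at their own pace and stop on an object; "grip_force" is the grip in N (left out, the last holds). Time passes only in rows, so rows that do not move let the fingers close. It gives the time, the measured TCP pose, the force, the opening and the grip force at its end, in the units of the state.
- env.observe(): the state, without advancing time (a new reading comes with each control period).
- env.read_camera(name): name is "scene" or "top" or "wrist"; returns the picture (384x512x3 uint8, red, green, blue); there is no depth.
- env.get_calibration(name): a dict with "mtx" (3x3 intrinsics, pixels), "view" (4x4, takes a point from world to camera coordinates). Camera axes: x right, y down, z forward; pixel columns grow to the right and rows downward; lengths in m; the calibration is good to about 2 mm. A picture is of the moment at which its call begins: read the wrist's pose just before it. get_calibration takes no time and is no camera call; for the wrist camera it gives the pose at the moment of the call.
- env.job_done(): hands the job in; it is judged then, once.
The state is a dict: "t": time; "qpos": joint angles; "qd": joint speeds; "tau": joint torques, N m; "tcp_pos": TCP position; "tcp_rot": TCP orientation; "wrist_force": force on the tool from outside, world axes, zero at the start; "torque": the same for the moment, N m; "finger_gap": finger opening in m; "grasp_force": force on a finger pad.
Only numpy, scipy, OpenCV 4.12 (cv2) and the standard library are available. Lean on these libraries where they do the work, as an engineer would, in place of code of your own. Each camera call takes 0.05 s, during which the arm holds its last target. There are 200 camera calls.

## Working session

There is one attempt and no reset: what is moved stays moved. The work goes in short steps, Python scripts to look and compute and a tool call to move; the robot and the scene stay as the last step left them, time stands still between calls to the robot, and variables do not carry over. Pictures are saved under pics/ and viewed, at most 14 in all, crops included, and the job is handed in when it is done.

Besides the shell and the picture viewer there is one more tool, called after ">>>" as name(argument=value, ...) on one line, values as JSON. play_rows: Moves the arm, as the interface text tells. Its arguments: {"type":"object","properties":{"plan":{"type":"array"},"grip":{"type":"number"},"grip_force":{"type":"number"}},"required":["plan"]}

```bash
mkdir -p pics; ls; python3 - <<'E'
from workcell import env
import cv2
print(env.observe())
for n in("scene","top"):
    im=env.read_camera(n); cv2.imwrite(f"pics/{n}0.png",cv2.cvtColor(im,cv2.COLOR_RGB2BGR))
    print(n,env.get_calibration(n))
E
python3 -c "
import cv2
for n in('scene','top'):
    i=cv2.imread(f'pics/{n}0.png');cv2.imwrite(f'pics/{n}0b.png',cv2.resize(i,(800,600),interpolation=cv2.INTER_CUBIC))"
```

```text
pics
{'t': 0.0, 'qpos': array([-7.70402187e+01,  1.48501224e+01,  1.18770146e+00,  7.64130817e+01,
        2.27707439e-03,  8.12571650e+01]), 'qd': array([ 0.04771683, -0.03968868,  0.10543727,  0.06794561,  0.04717107,
        0.04496121]), 'tau': array([ 4.26914039e-04, -5.55643487e+01,  3.44527173e+01,  1.35224458e-02,
       -3.92592113e-06,  4.67083566e-06]), 'tcp_pos': array([ 0.20333197, -0.51073455,  0.23065808]), 'tcp_rot': array([-1.79925721e+02, -1.37269957e-02,  2.17026059e+01]), 'wrist_force': array([-0.38539502,  0.10381427, -0.014608  ]), 'torque': array([ 0.00765824,  0.00941554, -0.0015434 ]), 'grasp_force': 0.0, 'finger_gap': 0.08532674447192004}
scene {'mtx': array([[490.86790315,   0.        , 250.25876087],
       [  0.        , 490.86790315, 194.36520724],
       [  0.        ,   0.        ,   1.        ]]), 'view': array([[-0.83653283, -0.5475952 ,  0.01877016,  0.45326238],
       [-0.31001406,  0.44479013, -0.84026961,  0.25502599],
       [ 0.45177882, -0.70873213, -0.54184376,  1.24597967],
       [ 0.        ,  0.        ,  0.        ,  1.        ]])}
top {'mtx': array([[395.72907406,   0.        , 261.2542167 ],
       [  0.        , 395.72907406, 191.3951974 ],
       [  0.        ,   0.        ,   1.        ]]), 'view': array([[ 0.00381893, -0.9999622 , -0.00781132,  0.00975182],
       [-0.98968151, -0.00266058, -0.14325998,  0.57361187],
       [ 0.14323378,  0.00827782, -0.98965426,  1.40838539],
       [ 0.        ,  0.        ,  0.        ,  1.        ]])}
```

View pics/top0b.png

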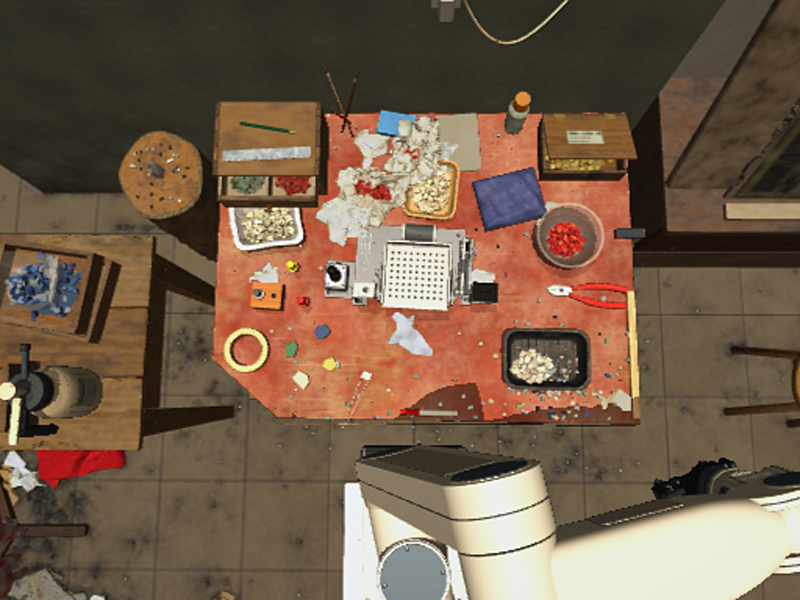

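View pics/scene0b.png

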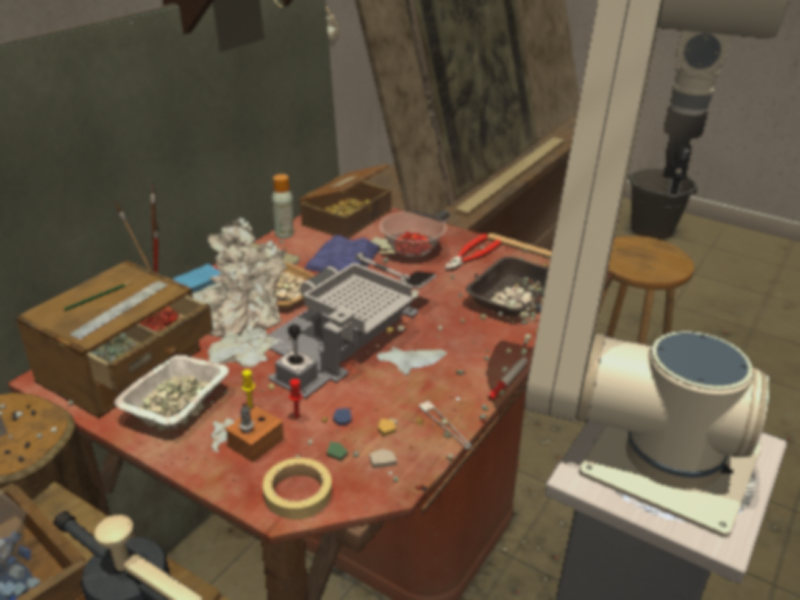

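```bash
cat >h.py <<'E'
import numpy as np,cv2
from workcell import env
from scipy.spatial.transform import Rotation as R
def save(im,n,crop=None,f=1):
    b=cv2.cvtColor(im,cv2.COLOR_RGB2BGR)
    if crop: b=b[crop[1]:crop[3],crop[0]:crop[2]]
    cv2.imwrite(f"pics/{n}.png",cv2.resize(b,None,fx=f,fy=f,interpolation=cv2.INTER_CUBIC))
def ray(cal,uv):
    V=cal["view"];d=np.linalg.inv(cal["mtx"])@[uv[0],uv[1],1.]
    return -V[:3,:3].T@V[:3,3],V[:3,:3].T@d
def plane(cal,uv,z):
    o,d=ray(cal,uv);return o+d*(z-o[2])/d[2]
def proj(cal,p):
    c=cal["view"]@np.append(p,1);q=cal["mtx"]@c[:3];return q[:2]/q[2]
def tri(rays):
    A=np.zeros((3,3));b=np.zeros(3)
    for o,d in rays:
        d=d/np.linalg.norm(d);M=np.eye(3)-np.outer(d,d);A+=M;b+=M@o
    x=np.linalg.solve(A,b)
    return x,[np.linalg.norm(np.cross(x-o,d/np.linalg.norm(d))) for o,d in rays]
def go(p,yaw=None,pr=(180,0)):
    """tool-axis shift, and turn, from the present pose to p / yaw"""
    s=env.observe();Rt=R.from_euler('xyz',s["tcp_rot"],degrees=True)
    d=Rt.inv().apply(np.array(p)-s["tcp_pos"])
    if yaw is None: return d.round(4)
    t=(Rt.inv()*R.from_euler('xyz',[pr[0],pr[1],yaw],degrees=True)).as_rotvec(degrees=True)
    return d.round(4),t.round(2)
E
python3 - <<'E'
from h import *
c=env.get_calibration("top");s=1.5625
for n,u,z in[("blue",(322,331),.01),("green",(291,349),.01),("yel",(331,365),.01),("white",(302,380),.01),("tray",(546,358),.038),("pin",(263,293),.07),("ypin",(292,267),.07),("rpin",(304,300),.07),("panFL",(385,307),.1),("panFR",(447,311),.1),("panRL",(387,241),.1),("panRR",(450,243),.1),("pad",(484,292),.067),("knob",(333,271),.114),("nip",(590,293),.01),("tape",(246,350),.025)]:
    print(n,plane(c,np.array(u)/s,z).round(3))
c=env.get_calibration("wrist");print(c["view"].round(3),c["mtx"].round(1));print(go([.45,.2,.35],0))
E
```

```text
blue [0.501 0.217 0.01 ]
green [0.458 0.289 0.01 ]
yel [0.42  0.194 0.01 ]
white [0.385 0.261 0.01 ]
tray [ 0.437 -0.308  0.038]
pin [0.583 0.346 0.07 ]
ypin [0.644 0.281 0.07 ]
rpin [0.567 0.251 0.07 ]
panFL [0.547 0.063 0.1  ]
panFR [ 0.538 -0.076  0.1  ]
panRL [0.699 0.06  0.1  ]
panRR [ 0.694 -0.084  0.1  ]
pad [ 0.587 -0.163  0.067]
knob [0.626 0.18  0.114]
nip [ 0.594 -0.423  0.01 ]
tape [0.454 0.392 0.025]
[[ 0.371 -0.929 -0.001 -0.55 ]
 [-0.887 -0.354  0.298 -0.038]
 [-0.277 -0.11  -0.955  0.381]
 [ 0.     0.     0.     1.   ]] [[277.1   0.  260.7]
 [  0.  277.1 197.7]
 [  0.    0.    1. ]]
(array([ 0.492 , -0.5694, -0.1185]), array([-0.07,  0.  , 21.7 ]))
```

>>> play_rows(plan=[{"rz":-8.54,"dz":-0.01},{"rz":-8.54,"dz":-0.01},{"rz":-8.54,"dz":-0.01},{"rz":-8.54,"dz":-0.01},{"rz":-8.54,"dz":-0.01},{"rz":-8.54,"dz":-0.01},{"rz":-8.54},{"rz":-8.54}])

```text
$.plan[0]: bad value
```

>>> play_rows(plan=[{"dx":0.025,"dy":0.04},{"dx":0.025,"dy":0.04},{"dx":0.025,"dy":0.04},{"dx":0.025,"dy":0.04},{"dx":0.025,"dy":0.04},{},{}])

```text
$.plan[0]: bad value
```

```bash
python3 - <<'E'
from h import *
s=env.observe();print(s["t"],s["tcp_pos"],s["tcp_rot"])
im=env.read_camera("wrist");save(im,"w1");np.save("w1",im)
import pickle;c=env.get_calibration("wrist");pickle.dump(c,open("w1.pkl","wb"));print(-c["view"][:3,:3].T@c["view"][:3,3])
save(im,"w1b",f=1.5625)
E
```

```text
0.1 [ 0.20332294 -0.51079641  0.23071968] [-1.79933266e+02 -1.20686827e-02  2.16989819e+01]
[ 0.27530587 -0.48257165  0.37461094]
```

View pics/w1b.png

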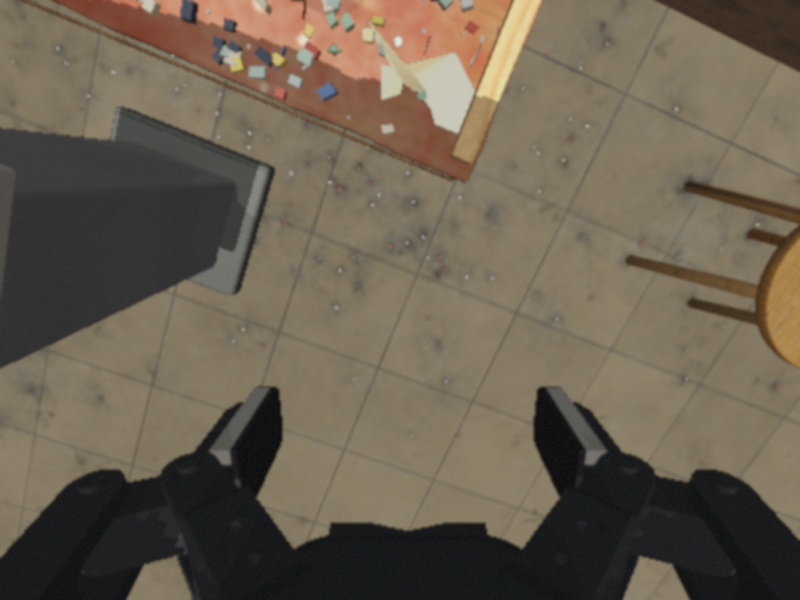

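The view shows floor and the table's edge only (fingers at bottom); the move was refused, probably because each row needs all six numbers.

>>> play_rows(plan=[{"dx":0,"dy":0,"dz":-0.01,"rx":0,"ry":0,"rz":-8.54},{"dx":0,"dy":0,"dz":-0.01,"rx":0,"ry":0,"rz":-8.54},{"dx":0,"dy":0,"dz":-0.01,"rx":0,"ry":0,"rz":-8.54},{"dx":0,"dy":0,"dz":-0.01,"rx":0,"ry":0,"rz":-8.54},{"dx":0,"dy":0,"dz":-0.01,"rx":0,"ry":0,"rz":-8.54},{"dx":0,"dy":0,"dz":-0.01,"rx":0,"ry":0,"rz":-8.54},{"dx":0,"dy":0,"dz":0,"rx":0,"ry":0,"rz":-8.54},{"dx":0,"dy":0,"dz":0,"rx":0,"ry":0,"rz":-8.54}])

```text
t: 0.95
tcp_pos: [0.2034, -0.511, 0.2914]
tcp_rot: [180.0, 0.0, 90.4]
wrist_force: [-0.3, -0.2, -0.0]
finger_gap: 0.0857
grasp_force: 0.0
```

>>> play_rows(plan=[{"dx":0.025,"dy":0.036,"dz":0,"rx":0,"ry":0,"rz":0},{"dx":0.025,"dy":0.036,"dz":0,"rx":0,"ry":0,"rz":0},{"dx":0.025,"dy":0.036,"dz":0,"rx":0,"ry":0,"rz":0},{"dx":0.025,"dy":0.036,"dz":0,"rx":0,"ry":0,"rz":0},{"dx":0.025,"dy":0.036,"dz":0,"rx":0,"ry":0,"rz":0},{"dx":0.025,"dy":0.036,"dz":0,"rx":0,"ry":0,"rz":0},{"dx":0,"dy":0,"dz":0,"rx":0,"ry":0,"rz":0},{"dx":0,"dy":0,"dz":0,"rx":0,"ry":0,"rz":0}])

```text
t: 1.75
tcp_pos: [0.42, -0.3602, 0.2909]
tcp_rot: [-180.0, -0.0, 90.2]
wrist_force: [-1.0, -0.1, 0.8]
finger_gap: 0.0857
grasp_force: 0.0
```

```bash
cat >>h.py <<'E'
import pickle
def shot(n,cam="wrist"):
    c=env.get_calibration(cam);im=env.read_camera(cam);save(im,n);save(im,n+"b",f=1.5625)
    pickle.dump((c,im),open(n+".pkl","wb"));return c,im
def load(n): return pickle.load(open(n+".pkl","rb"))
E
python3 -c "
from h import *
shot('w2')"
```

```text
(no output)
```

View pics/w2b.png

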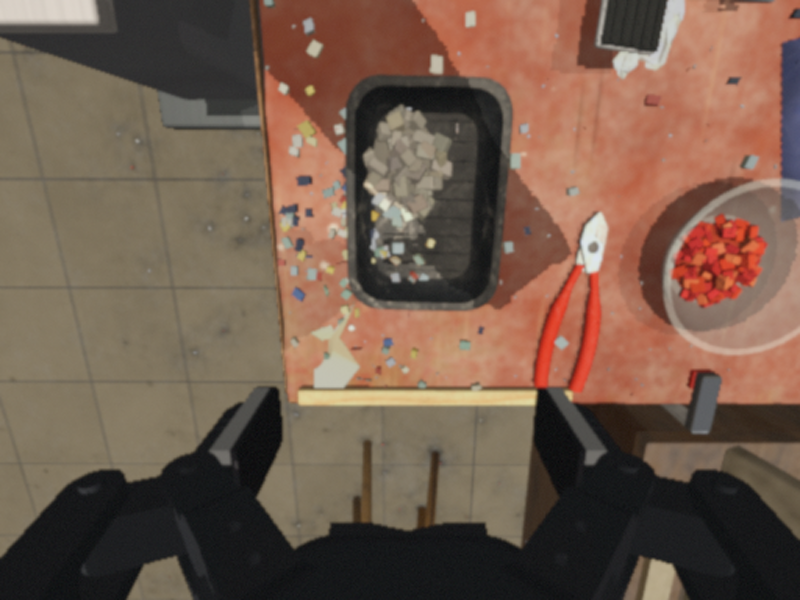

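Tray rim spans pixels (348..512, 76..310) in the enlarged view, nearly axis-aligned; nippers (595,300) and red bowl to its right; treadle pad at (635,25).

```bash
cat >>h.py <<'E'
def trayrect(n,z=.039):
    c,im=load(n);hsv=cv2.cvtColor(im,cv2.COLOR_RGB2HSV);m=((hsv[...,1]<75)&(hsv[...,2]<120)).astype(np.uint8)
    m[:, :]=cv2.morphologyEx(m,cv2.MORPH_OPEN,np.ones((3,3)))
    cs,_=cv2.findContours(m,cv2.RETR_EXTERNAL,cv2.CHAIN_APPROX_NONE)
    return c,m,cs
E
python3 - <<'E'
from h import *
c,m,cs=trayrect("w2")
t=[k for k in cs if cv2.pointPolygonTest(k,(224,110),False)>=0 or cv2.contourArea(k)>1500]
for k in t: print(cv2.boundingRect(k),cv2.contourArea(k))
k=[k for k in cs if cv2.boundingRect(k)[0]>200 and cv2.boundingRect(k)[2]<130 and cv2.contourArea(k)>6000]
if k:
    for z in(.036,.041):
        P=np.array([plane(c,p[0],z)[:2] for p in k[0]],np.float32);print(cv2.minAreaRect(P*1000))
cv2.imwrite("pics/m.png",m*255)
for uv in[(349,110),(349,285),(511,110),(500,285),(375,77),(490,78),(375,307),(475,308)]: print(uv,plane(c,np.array(uv)/1.5625,.038).round(4))
E
```

```text
(0, 244, 512, 140) 35919.5
(219, 49, 108, 149) 14345.0
(0, 0, 167, 125) 9120.5
((437.09454345703125, -307.32867431640625), (146.41798400878906, 200.0445098876953), 0.2054002583026886)
((436.8888244628906, -307.0313720703125), (144.5820770263672, 197.53614807128906), 0.20533263683319092)
(349, 110) [ 0.3718 -0.2331  0.038 ]
(349, 285) [ 0.3663 -0.3844  0.038 ]
(511, 110) [ 0.5078 -0.2326  0.038 ]
(500, 285) [ 0.5088 -0.3839  0.038 ]
(375, 77) [ 0.3941 -0.2082  0.038 ]
(490, 78) [ 0.4887 -0.2086  0.038 ]
(375, 307) [ 0.3905 -0.4061  0.038 ]
(475, 308) [ 0.4864 -0.4067  0.038 ]
```

>>> play_rows(plan=[{"dx":0.043,"dy":0.017,"dz":-0.007,"rx":0,"ry":0,"rz":0},{"dx":0.043,"dy":0.017,"dz":-0.007,"rx":0,"ry":0,"rz":0},{"dx":0.043,"dy":0.017,"dz":-0.007,"rx":0,"ry":0,"rz":0},{"dx":0.043,"dy":0.017,"dz":-0.007,"rx":0,"ry":0,"rz":0},{"dx":0.043,"dy":0.017,"dz":-0.007,"rx":0,"ry":0,"rz":0},{"dx":0.043,"dy":0.017,"dz":-0.007,"rx":0,"ry":0,"rz":0},{"dx":0,"dy":0,"dz":0,"rx":0,"ry":0,"rz":0},{"dx":0,"dy":0,"dz":0,"rx":0,"ry":0,"rz":0}])

```text
t: 2.6
tcp_pos: [0.5211, -0.1032, 0.3333]
tcp_rot: [-180.0, 0.0, 90.1]
wrist_force: [0.4, -0.4, 0.5]
finger_gap: 0.0853
grasp_force: 0.0
```

```bash
python3 -c "
from h import *
shot('w3')"
```

>>> play_rows(plan=[{"dx":0.04,"dy":0.0,"dz":0,"rx":0,"ry":0,"rz":0},{"dx":0.04,"dy":0.0,"dz":0,"rx":0,"ry":0,"rz":0},{"dx":0.04,"dy":0.0,"dz":0,"rx":0,"ry":0,"rz":0},{"dx":0.04,"dy":0.0,"dz":0,"rx":0,"ry":0,"rz":0},{"dx":0.04,"dy":0.0,"dz":0,"rx":0,"ry":0,"rz":0},{"dx":0,"dy":0,"dz":0,"rx":0,"ry":0,"rz":0},{"dx":0,"dy":0,"dz":0,"rx":0,"ry":0,"rz":0}])

```text
t: 3.35
tcp_pos: [0.5212, 0.096, 0.333]
tcp_rot: [-180.0, 0.0, 90.0]
wrist_force: [-0.4, -0.3, 0.6]
finger_gap: 0.0856
grasp_force: 0.0
```

```bash
python3 -c "
from h import *
shot('w4');print(env.observe()['t'],env.observe()['tcp_pos'])"
```

```text
3.4 [0.52125461 0.09547874 0.3330077 ]
```

View pics/w3b.png

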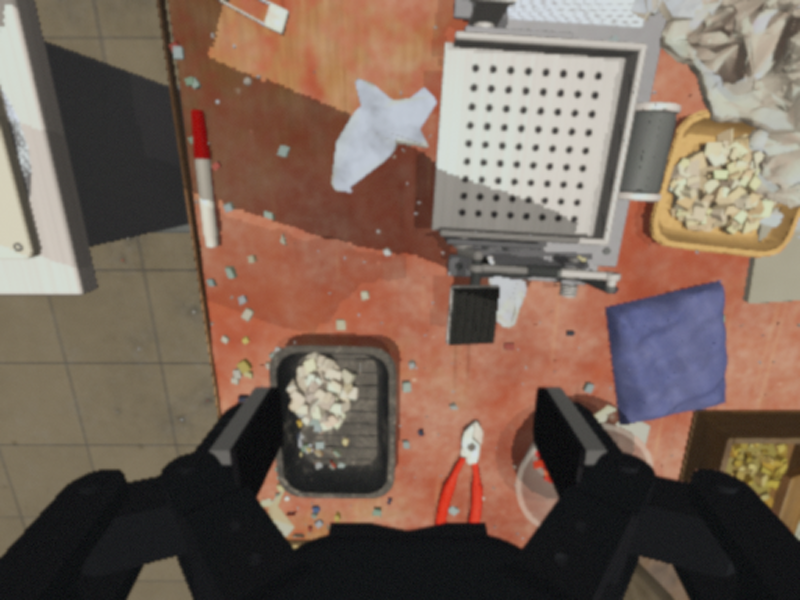

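View pics/w4b.png

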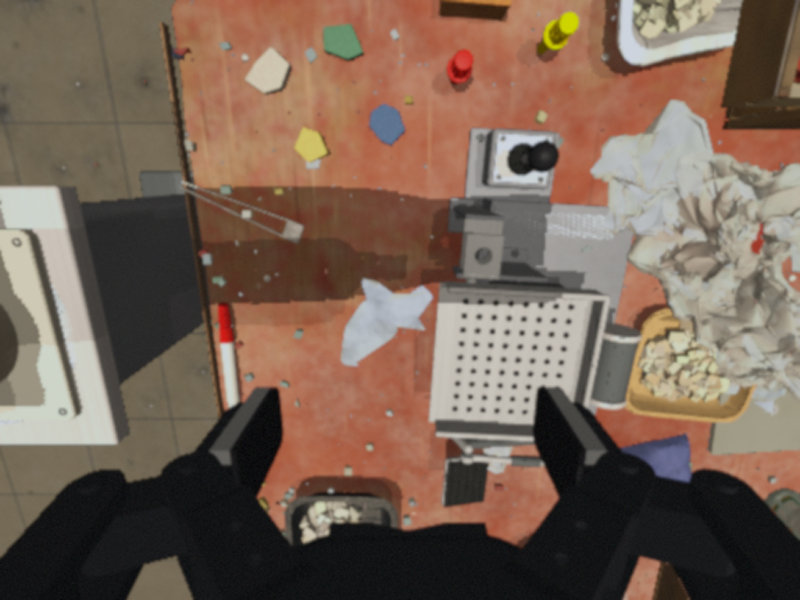

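w3: pan with perforated floor at (435..640, 35..240), treadle pad (473,316), paper scrap (380,130). w4: slabs cream (268,72), green (342,42), blue (387,124), yellow (311,145); red pin (460,67) and yellow pin (560,35) are look-alikes; knob (545,155); tongue hole (484,255).

```bash
python3 - <<'E'
from h import *
c3,i3=load("w3");c4,i4=load("w4");s=1.5625
for n,a,b in[("FRhole",(463,213),(456,410)),("FLhole",(474,70),(467,303)),("RLhole",(598,75),(569,307)),("RRhole",(583,217),(554,415)),("tongue",(485,10),(484,255)),("pad",(473,316),(465,482)),("paper1",(334,188),(348,362)),("paper2",(436,92),(432,290)),("paper3",(362,82),(366,282)),("lipR",(434,229),(431,420)),("lipL",(443,47),(441,290))]:
    x,r=tri([ray(c3,np.array(a)/s),ray(c4,np.array(b)/s)]);print(n,x.round(4),np.round(r,4), plane(c3,np.array(a)/s,.078).round(4),plane(c4,np.array(b)/s,.078).round(4))
save(i4,"c4",(250,110,420,320),3.5);save(i3,"c3",(250,0,420,225),2.6)
a=cv2.imread("pics/c4.png")[:,:430];print(a.shape)
E
```

```text
FRhole [ 0.5725 -0.0606  0.0818] [0.0003 0.0003] [ 0.5727 -0.061   0.078 ] [ 0.5733 -0.0629  0.078 ]
FLhole [0.5782 0.0541 0.0801] [0.0014 0.0014] [0.5771 0.0544 0.078 ] [0.5799 0.0534 0.078 ]
RLhole [0.6778 0.0503 0.0812] [0.0006 0.0006] [0.6798 0.051  0.078 ] [0.6784 0.0494 0.078 ]
RRhole [ 0.6747 -0.0632  0.0884] [0.0025 0.0025] [ 0.6816 -0.0643  0.078 ] [ 0.676  -0.0688  0.078 ]
tongue [0.5896 0.099  0.0732] [0.005 0.005] [0.5838 0.097  0.078 ] [0.5937 0.0999 0.078 ]
pad [ 0.5884 -0.1632  0.0654] [0. 0.] [ 0.5864 -0.159   0.078 ] [ 0.5863 -0.1528  0.078 ]
paper1 [ 0.449  -0.0417  0.0057] [0.0033 0.0033] [ 0.4573 -0.0394  0.078 ] [ 0.463  -0.0085  0.078 ]
paper2 [0.5501 0.0486 0.0118] [0.0001 0.0001] [0.5462 0.0379 0.078 ] [0.546  0.0663 0.078 ]
paper3 [0.4776 0.0575 0.0107] [0.0008 0.0008] [0.4846 0.0453 0.078 ] [0.4834 0.0741 0.078 ]
lipR [ 0.5472 -0.0755  0.0769] [0.0003 0.0003] [ 0.5468 -0.0753  0.078 ] [ 0.5475 -0.0748  0.078 ]
lipL [0.5521 0.0688 0.0874] [0.0017 0.0017] [0.5511 0.071  0.078 ] [0.5546 0.0663 0.078 ]
(735, 430, 3)
```

>>> play_rows(plan=[{"dx":-0.0425,"dy":-0.0146,"dz":0.013,"rx":0,"ry":0,"rz":0},{"dx":-0.0425,"dy":-0.0146,"dz":0.013,"rx":0,"ry":0,"rz":0},{"dx":-0.0425,"dy":-0.0146,"dz":0.013,"rx":0,"ry":0,"rz":0},{"dx":-0.0425,"dy":-0.0146,"dz":0.013,"rx":0,"ry":0,"rz":0},{"dx":-0.0425,"dy":-0.0146,"dz":0.013,"rx":0,"ry":0,"rz":0},{"dx":-0.0425,"dy":-0.0146,"dz":0.013,"rx":0,"ry":0,"rz":0},{"dx":-0.0425,"dy":-0.0146,"dz":0.013,"rx":0,"ry":0,"rz":0},{"dx":-0.0425,"dy":-0.0146,"dz":0.013,"rx":0,"ry":0,"rz":0},{"dx":-0.0425,"dy":-0.0146,"dz":0.013,"rx":0,"ry":0,"rz":0},{"dx":-0.0425,"dy":-0.0146,"dz":0.013,"rx":0,"ry":0,"rz":0}], grip=0.55, grip_force=40)

```text
t: 4.4
tcp_pos: [0.3727, -0.3311, 0.2029]
tcp_rot: [180.0, 0.0, 89.8]
wrist_force: [1.2, -0.6, -0.4]
finger_gap: 0.0383
grasp_force: 0.0
```

>>> play_rows(plan=[{"dx":-0.01,"dy":0,"dz":0.028,"rx":0,"ry":0,"rz":0},{"dx":-0.01,"dy":0,"dz":0.028,"rx":0,"ry":0,"rz":0},{"dx":-0.0075,"dy":0,"dz":0.027,"rx":0,"ry":0,"rz":0},{"dx":0,"dy":0,"dz":0,"rx":0,"ry":0,"rz":0},{"dx":0,"dy":0,"dz":0,"rx":0,"ry":0,"rz":0}])

```text
t: 4.9
tcp_pos: [0.3742, -0.3562, 0.1206]
tcp_rot: [-180.0, -0.0, 89.9]
wrist_force: [0.6, 0.0, 0.4]
finger_gap: 0.0387
grasp_force: 0.0
```

```bash
python3 -c "
from h import *
shot('w5');print(go([.375,-.357,.017],90.5))
c4,_=load('w4');s=1.5625
print('tongue',plane(c4,np.array((484,255))/s,.122),'knob',plane(c4,np.array((545,155))/s,.114))
for n,u in(('cream',(268,72)),('green',(342,42)),('blue',(387,124)),('yel',(311,145))):print(n,plane(c4,np.array(u)/s,.01).round(3))
c,m,cs=trayrect('w5')
c2,_=load('w2')
for k in cs:
    if cv2.contourArea(k)>2000: print(cv2.boundingRect(k))
"
```

```text
(array([-0.0007,  0.0002,  0.1044]), array([ 0.03,  0.04, -0.57]))
tongue [0.58582822 0.10795829 0.122     ] knob [0.6311818  0.18621466 0.114     ]
cream [0.388 0.265 0.01 ]
green [0.461 0.291 0.01 ]
blue [0.502 0.219 0.01 ]
yel [0.425 0.199 0.01 ]
(2, 2, 510, 382)
(0, 0, 156, 70)
```

View pics/w5b.png

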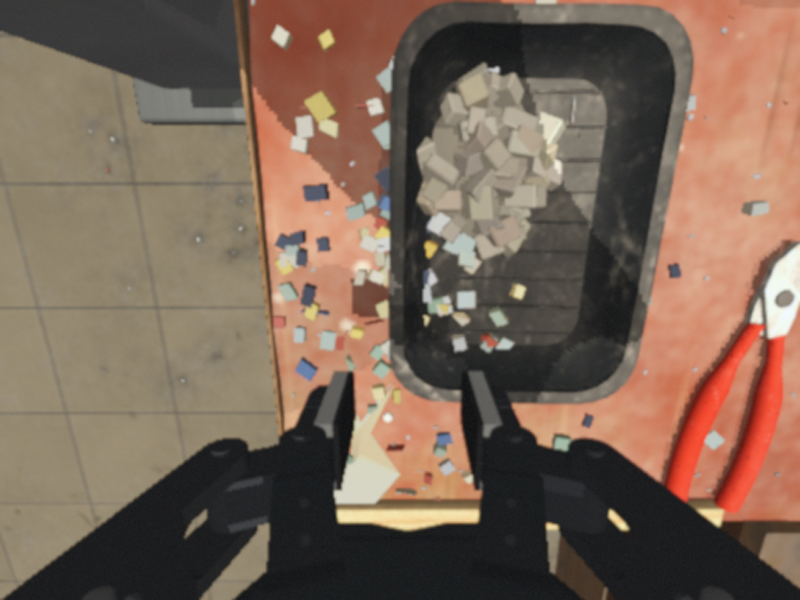

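w5: the front rim outer edge is at px x≈392, straight from y 80 to 350; finger midline ≈410; only flat single chips near the wall at the grasp place (430,300).

>>> play_rows(plan=[{"dx":0,"dy":0,"dz":0.03,"rx":0,"ry":0,"rz":0},{"dx":0,"dy":0,"dz":0.03,"rx":0,"ry":0,"rz":0},{"dx":0,"dy":0,"dz":0.02,"rx":0,"ry":0,"rz":0},{"dx":0,"dy":0,"dz":0.012,"rx":0,"ry":0,"rz":0},{"dx":0,"dy":0,"dz":0.006,"rx":0,"ry":0,"rz":0},{"dx":0,"dy":0,"dz":0.003,"rx":0,"ry":0,"rz":0},{"dx":0,"dy":0,"dz":0,"rx":0,"ry":0,"rz":0},{"dx":0,"dy":0,"dz":0,"rx":0,"ry":0,"rz":0}])

```text
t: 5.75
tcp_pos: [0.3757, -0.3559, 0.0201]
tcp_rot: [180.0, 0.1, 90.0]
wrist_force: [0.4, 0.3, 0.5]
finger_gap: 0.0383
grasp_force: 0.0
```

>>> play_rows(plan=[{"dx":0,"dy":0,"dz":0,"rx":0,"ry":0,"rz":0},{"dx":0,"dy":0,"dz":0,"rx":0,"ry":0,"rz":0},{"dx":0,"dy":0,"dz":0,"rx":0,"ry":0,"rz":0},{"dx":0,"dy":0,"dz":0,"rx":0,"ry":0,"rz":0},{"dx":0,"dy":0,"dz":0,"rx":0,"ry":0,"rz":0}], grip=1, grip_force=40)

```text
t: 6.25
tcp_pos: [0.3754, -0.3557, 0.0197]
tcp_rot: [180.0, 0.0, 90.0]
wrist_force: [-2.0, 0.0, 5.7]
finger_gap: 0.0067
grasp_force: 38.2
```

>>> play_rows(plan=[{"dx":0.015,"dy":0.002,"dz":0,"rx":0,"ry":0,"rz":0},{"dx":0.034,"dy":0.004,"dz":0,"rx":0,"ry":0,"rz":0},{"dx":0.034,"dy":0.004,"dz":0,"rx":0,"ry":0,"rz":0},{"dx":0.034,"dy":0.004,"dz":0,"rx":0,"ry":0,"rz":0},{"dx":0.034,"dy":0.004,"dz":0,"rx":0,"ry":0,"rz":0},{"dx":0.034,"dy":0.004,"dz":0,"rx":0,"ry":0,"rz":0},{"dx":0.034,"dy":0.004,"dz":0,"rx":0,"ry":0,"rz":0},{"dx":0.034,"dy":0.004,"dz":0,"rx":0,"ry":0,"rz":0},{"dx":0.034,"dy":0.004,"dz":0,"rx":0,"ry":0,"rz":0},{"dx":0.02,"dy":0.004,"dz":0,"rx":0,"ry":0,"rz":2.4}])

```text
t: 7.25
tcp_pos: [0.4133, -0.0468, 0.0197]
tcp_rot: [179.9, 0.1, 87.6]
wrist_force: [-1.8, -2.8, 3.7]
finger_gap: 0.0066
grasp_force: 38.6
```

>>> play_rows(plan=[{"dx":0,"dy":0.005,"dz":0,"rx":0,"ry":0,"rz":0},{"dx":0,"dy":0.005,"dz":0,"rx":0,"ry":0,"rz":0},{"dx":0,"dy":0,"dz":0,"rx":0,"ry":0,"rz":0},{"dx":0,"dy":0,"dz":0,"rx":0,"ry":0,"rz":0}])

```text
t: 7.65
tcp_pos: [0.4226, -0.0481, 0.0196]
tcp_rot: [-180.0, -0.1, 87.7]
wrist_force: [-4.6, 3.1, 11.4]
finger_gap: 0.007
grasp_force: 40.0
```

```bash
python3 -c "
from h import *
shot('w6');print(go([.454,-.0475,.0197],87.7))"
```

```text
(array([ 0.0019,  0.0313, -0.0001]), array([-0.03, -0.07, -0.01]))
```

View pics/w6b.png

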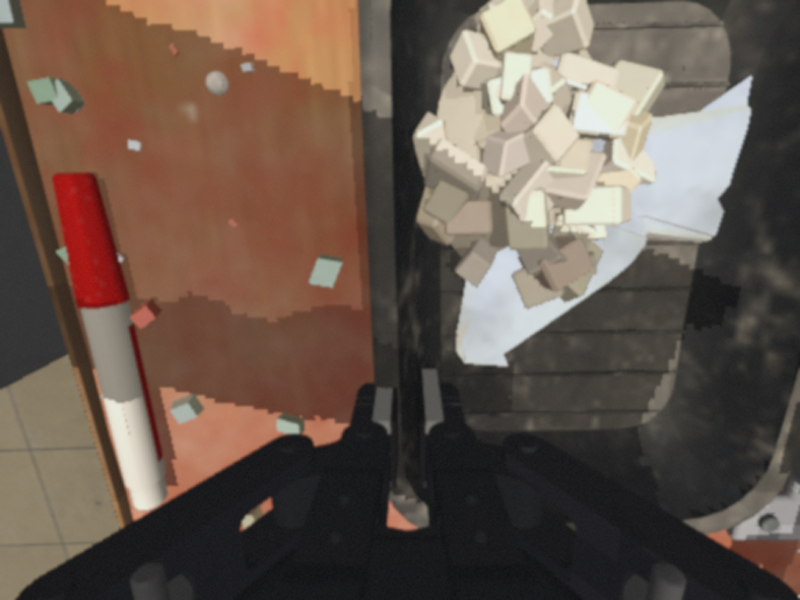

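The paper pokes through the tray floor, so it's only visual; tray is gripped straight on its front wall, frame foot at (770,525) clear of its corner.

>>> play_rows(plan=[{"dx":0.001,"dy":0.006,"dz":0,"rx":0,"ry":0,"rz":0},{"dx":0.001,"dy":0.006,"dz":0,"rx":0,"ry":0,"rz":0},{"dx":0,"dy":0.006,"dz":0,"rx":0,"ry":0,"rz":0},{"dx":0,"dy":0.006,"dz":0,"rx":0,"ry":0,"rz":0},{"dx":0,"dy":0,"dz":0,"rx":0,"ry":0,"rz":0}])

```text
t: 8.2
tcp_pos: [0.4474, -0.0476, 0.0197]
tcp_rot: [180.0, -0.0, 87.7]
wrist_force: [-2.8, 0.5, 9.6]
finger_gap: 0.0063
grasp_force: 40.3
```

>>> play_rows(plan=[{"dx":0,"dy":0.002,"dz":0,"rx":0,"ry":0,"rz":0},{"dx":0,"dy":0.002,"dz":0,"rx":0,"ry":0,"rz":0},{"dx":0,"dy":0,"dz":0,"rx":0,"ry":0,"rz":0}])

```text
t: 8.5
tcp_pos: [0.4505, -0.0477, 0.0196]
tcp_rot: [-179.9, -0.0, 87.7]
wrist_force: [-6.7, -0.1, 12.1]
finger_gap: 0.0065
grasp_force: 41.6
```

>>> play_rows(plan=[{"dx":0,"dy":0.002,"dz":0,"rx":0,"ry":0,"rz":0},{"dx":0,"dy":0.001,"dz":0,"rx":0,"ry":0,"rz":0},{"dx":0,"dy":0,"dz":0,"rx":0,"ry":0,"rz":0}])

```text
t: 8.8
tcp_pos: [0.4534, -0.0478, 0.0196]
tcp_rot: [-179.9, -0.0, 87.7]
wrist_force: [-7.0, -0.2, 12.6]
finger_gap: 0.0066
grasp_force: 41.7
```

>>> play_rows(plan=[{"dx":0,"dy":0.002,"dz":0,"rx":0,"ry":0,"rz":0},{"dx":0,"dy":0.001,"dz":0,"rx":0,"ry":0,"rz":0},{"dx":0,"dy":0,"dz":0,"rx":0,"ry":0,"rz":0}])

```text
t: 9.1
tcp_pos: [0.4564, -0.0479, 0.0196]
tcp_rot: [-179.9, -0.0, 87.7]
wrist_force: [-6.4, 0.5, 10.5]
finger_gap: 0.0069
grasp_force: 41.7
```

>>> play_rows(plan=[{"dx":0,"dy":0.002,"dz":0,"rx":0,"ry":0,"rz":0},{"dx":0,"dy":0.001,"dz":0,"rx":0,"ry":0,"rz":0},{"dx":0,"dy":0,"dz":0,"rx":0,"ry":0,"rz":0}])

```text
t: 9.4
tcp_pos: [0.4594, -0.048, 0.0196]
tcp_rot: [-179.9, -0.0, 87.7]
wrist_force: [-6.4, -0.1, 10.9]
finger_gap: 0.0067
grasp_force: 41.7
```

>>> play_rows(plan=[{"dx":0,"dy":0.002,"dz":0,"rx":0,"ry":0,"rz":0},{"dx":0,"dy":0.001,"dz":0,"rx":0,"ry":0,"rz":0},{"dx":0,"dy":0,"dz":0,"rx":0,"ry":0,"rz":0}])

```text
t: 9.7
tcp_pos: [0.4604, -0.048, 0.0196]
tcp_rot: [-179.7, -0.0, 87.7]
wrist_force: [-14.9, -1.3, 20.4]
finger_gap: 0.0071
grasp_force: 44.8
```

>>> play_rows(plan=[{"dx":0,"dy":0.002,"dz":0,"rx":0,"ry":0,"rz":0},{"dx":0,"dy":0.001,"dz":0,"rx":0,"ry":0,"rz":0},{"dx":0,"dy":0,"dz":0,"rx":0,"ry":0,"rz":0}])

```text
t: 10.0
tcp_pos: [0.4607, -0.0479, 0.0195]
tcp_rot: [-179.5, 0.0, 87.7]
wrist_force: [-26.6, -1.3, 31.7]
finger_gap: 0.0069
grasp_force: 48.9
```

>>> play_rows(plan=[{"dx":0,"dy":0,"dz":0,"rx":0,"ry":0,"rz":0},{"dx":0,"dy":0,"dz":0,"rx":0,"ry":0,"rz":0},{"dx":0,"dy":0,"dz":0,"rx":0,"ry":0,"rz":0},{"dx":0,"dy":0,"dz":-0.03,"rx":0,"ry":0,"rz":0},{"dx":0,"dy":0,"dz":-0.04,"rx":0,"ry":0,"rz":0},{"dx":0.03,"dy":-0.014,"dz":0,"rx":0,"ry":0,"rz":0},{"dx":0.03,"dy":-0.015,"dz":0,"rx":0,"ry":0,"rz":0},{"dx":0.03,"dy":-0.013,"dz":0,"rx":0,"ry":0,"rz":0}], grip=0.55)

```text
t: 10.8
tcp_pos: [0.4277, 0.0439, 0.0894]
tcp_rot: [180.0, -0.0, 87.6]
wrist_force: [-0.3, 0.8, 0.5]
finger_gap: 0.0384
grasp_force: 0.0
```

>>> play_rows(plan=[{"dx":0,"dy":0,"dz":0,"rx":0,"ry":0,"rz":0},{"dx":0,"dy":0,"dz":0,"rx":0,"ry":0,"rz":0},{"dx":0,"dy":0,"dz":0,"rx":0,"ry":0,"rz":0},{"dx":0,"dy":0,"dz":0.04,"rx":0,"ry":0,"rz":0},{"dx":0,"dy":0,"dz":0.028,"rx":0,"ry":0,"rz":0},{"dx":0,"dy":0,"dz":0,"rx":0,"ry":0,"rz":0}], grip=1)

```text
t: 11.4
tcp_pos: [0.4263, 0.0424, 0.0186]
tcp_rot: [-179.7, -0.0, 87.5]
wrist_force: [-0.5, -0.6, 0.2]
finger_gap: 0.0002
grasp_force: 0.0
```

>>> play_rows(plan=[{"dx":0,"dy":0.01,"dz":0,"rx":0,"ry":0,"rz":0},{"dx":0,"dy":0.004,"dz":0,"rx":0,"ry":0,"rz":0},{"dx":0,"dy":0.004,"dz":0,"rx":0,"ry":0,"rz":0},{"dx":0,"dy":0,"dz":0,"rx":0,"ry":0,"rz":0}])

```text
t: 11.8
tcp_pos: [0.4472, 0.0422, 0.0221]
tcp_rot: [179.9, 0.0, 87.6]
wrist_force: [-0.4, 0.6, 0.3]
finger_gap: -0.0001
grasp_force: 0.0
```

>>> play_rows(plan=[{"dx":0,"dy":0.002,"dz":0,"rx":0,"ry":0,"rz":0},{"dx":0,"dy":0.002,"dz":0,"rx":0,"ry":0,"rz":0},{"dx":0,"dy":0,"dz":0,"rx":0,"ry":0,"rz":0}])

```text
t: 12.1
tcp_pos: [0.449, 0.0424, 0.0213]
tcp_rot: [-179.9, -0.0, 87.6]
wrist_force: [-5.5, 1.5, 4.1]
finger_gap: -0.0003
grasp_force: 2.8
```

>>> play_rows(plan=[{"dx":0,"dy":0.002,"dz":0,"rx":0,"ry":0,"rz":0},{"dx":0,"dy":0.001,"dz":0,"rx":0,"ry":0,"rz":0},{"dx":0,"dy":0,"dz":0,"rx":0,"ry":0,"rz":0}])

```text
t: 12.4
tcp_pos: [0.4494, 0.0424, 0.0209]
tcp_rot: [-179.6, 0.0, 87.6]
wrist_force: [-14.4, 0.9, 11.4]
finger_gap: -0.0
grasp_force: 7.7
```

>>> play_rows(plan=[{"dx":0,"dy":-0.02,"dz":0,"rx":0,"ry":0,"rz":0},{"dx":0,"dy":-0.01,"dz":-0.02,"rx":0,"ry":0,"rz":-2.4},{"dx":0,"dy":0,"dz":-0.048,"rx":0,"ry":0,"rz":0},{"dx":0,"dy":0,"dz":-0.048,"rx":0,"ry":0,"rz":0},{"dx":0.04,"dy":0,"dz":-0.028,"rx":0,"ry":0,"rz":0},{"dx":0.04,"dy":0,"dz":-0.028,"rx":0,"ry":0,"rz":0},{"dx":0.04,"dy":0.01,"dz":-0.02,"rx":0,"ry":0,"rz":0},{"dx":0,"dy":0.01,"dz":-0.01,"rx":0,"ry":0,"rz":0},{"dx":0,"dy":0,"dz":0,"rx":0,"ry":0,"rz":0},{"dx":0,"dy":0,"dz":0,"rx":0,"ry":0,"rz":0}], grip=0)

```text
t: 13.4
tcp_pos: [0.4427, 0.163, 0.2228]
tcp_rot: [-180.0, 0.0, 90.0]
wrist_force: [-1.3, -0.1, -0.0]
finger_gap: 0.0854
grasp_force: 0.0
```

```bash
cat >>h.py <<'E'
def slabs(n,z=.01,zp=.012):
    """cream/green/blue/yellow slab contours: image centroid, world polygon at top height"""
    c,im=load(n);h=cv2.cvtColor(im,cv2.COLOR_RGB2HSV).astype(int);H,S,V=h[...,0],h[...,1],h[...,2]
    M={'cream':(S<90)&(V>150),'green':(H>50)&(H<95)&(S>80),'blue':(H>100)&(H<130)&(S>80)&(V>50),'yellow':(H>20)&(H<35)&(S>110)&(V>120)}
    out={}
    for k,m in M.items():
        cs,_=cv2.findContours(cv2.morphologyEx(m.astype(np.uint8),cv2.MORPH_OPEN,np.ones((3,3))),cv2.RETR_EXTERNAL,cv2.CHAIN_APPROX_NONE)
        L=[]
        for q in cs:
            P=np.array([plane(c,p[0],z)[:2] for p in q],np.float32);a=cv2.contourArea(P)*1e6
            w,hh=cv2.minAreaRect(P)[1]
            if 450<a<2000 and max(w,hh)<.055:
                mo=cv2.moments(q);uv=(mo['m10']/mo['m00'],mo['m01']/mo['m00']);L.append((uv,P,a))
        out[k]=L
    return c,out
E
python3 - <<'E'
from h import *
shot("w7");print(env.observe()["tcp_pos"],env.observe()["t"])
c7,o7=slabs("w7");c4,o4=slabs("w4")
for k in o7:
    for uv,P,a in o7[k]:
        r=cv2.minAreaRect(P*1000);print(k,np.round(uv,1),round(a),np.round(r[0],1),np.round(r[1],1),round(r[2],1))
        for uv4,P4,a4 in o4[k]:
            x,e=tri([ray(c7,uv),ray(c4,uv4)])
            if max(e)<.01: print("   tri",x.round(4),np.round(e,4))
# width across each direction
for k in o7:
    for uv,P,a in o7[k]:
        w=[(round(1000*np.ptp(P@[np.cos(t),np.sin(t)])),int(np.degrees(t))) for t in np.radians(range(0,180,15))];print(k,w)
E
```

```text
[0.44235715 0.1626876  0.22250944] 13.45
cream [305.7 123.8] 461 [499.8 225.1] [27.9 21.6] 9.9
   tri [0.4589 0.227  0.2438] [0.0084 0.0084]
cream [214.   87.3] 1049 [388.3 264.3] [41.7 31.4] 43.9
   tri [0.3883 0.2661 0.0126] [0. 0.]
cream [274.   63.2] 669 [460.1 292.8] [34.2 25.5] 0.1
cream [441.6  12.4] 830 [649.6 342.3] [43.1 28.1] 0.1
blue [306.2 127.2] 697 [500.8 220.5] [28. 32.] 40.7
   tri [0.5012 0.2199 0.0068] [0. 0.]
yellow [233.  114.6] 663 [408.3 236. ] [28.7 31.5] 25.7
yellow [469.8  59.5] 669 [686.7 296.5] [48.2 26. ] 17.8
   tri [0.6489 0.2875 0.0663] [0.0005 0.0005]
cream [(28, 0), (28, 14), (28, 29), (27, 45), (26, 59), (25, 75), (23, 90), (23, 105), (25, 119), (27, 135), (29, 150), (29, 165)]
cream [(44, 0), (46, 14), (45, 29), (42, 45), (42, 59), (42, 75), (40, 90), (37, 105), (35, 119), (32, 135), (34, 150), (40, 165)]
cream [(34, 0), (32, 14), (31, 29), (31, 45), (29, 59), (27, 75), (26, 90), (30, 105), (34, 119), (38, 135), (38, 150), (37, 165)]
cream [(43, 0), (47, 14), (49, 29), (48, 45), (44, 59), (37, 75), (28, 90), (32, 105), (35, 119), (36, 135), (38, 150), (41, 165)]
blue [(31, 0), (29, 14), (28, 29), (28, 45), (29, 59), (31, 75), (33, 90), (34, 105), (33, 119), (32, 135), (33, 150), (32, 165)]
yellow [(31, 0), (30, 14), (29, 29), (28, 45), (30, 59), (31, 75), (32, 90), (32, 105), (32, 119), (33, 135), (31, 150), (32, 165)]
yellow [(49, 0), (48, 14), (47, 29), (45, 45), (40, 59), (35, 75), (28, 90), (26, 105), (31, 119), (37, 135), (43, 150), (46, 165)]
```

Slabs now: cream (388,264) mm, green (460,293), blue (501,220) and yellow at (408,236) – it has been knocked ~4 cm from where w4 showed it, next to the cream one. I pick yellow first with the fingers closing across the line joining the two.

>>> play_rows(plan=[{"dx":0.0245,"dy":-0.0115,"dz":0.04,"rx":0,"ry":0,"rz":-7},{"dx":0.0,"dy":0,"dz":0.04,"rx":0,"ry":0,"rz":-7},{"dx":0.0,"dy":0,"dz":0.04,"rx":0,"ry":0,"rz":-7},{"dx":0.0,"dy":0,"dz":0.0,"rx":0,"ry":0,"rz":-7},{"dx":0.0,"dy":0,"dz":0,"rx":0,"ry":0,"rz":-7},{"dx":0,"dy":0,"dz":0,"rx":0,"ry":0,"rz":0},{"dx":0,"dy":0,"dz":0,"rx":0,"ry":0,"rz":0}], grip=0.42)

```text
t: 14.15
tcp_pos: [0.4311, 0.1871, 0.103]
tcp_rot: [-180.0, -0.0, 124.8]
wrist_force: [1.2, -0.4, 0.4]
finger_gap: 0.0495
grasp_force: 0.0
```

```bash
python3 -c "
from h import *
s=env.observe();print(s['tcp_pos'],s['finger_gap'],go([.408,.236,.003],125))
shot('w8');c,o=slabs('w8')
for k in o:
    for uv,P,a in o[k]: print(k,np.round(uv,1),round(a),P.mean(0).round(4))"
```

```text
[0.43112796 0.18707248 0.10302145] 0.049462901388383135 (array([0.0534, 0.0089, 0.1   ]), array([-0.03, -0.01, -0.25]))
cream [360.8 117.6] 691 [0.46   0.2925]
cream [271.5  92.9] 1041 [0.3877 0.2668]
blue [342.3 211.4] 815 [0.5    0.2201]
yellow [271.  140.5] 652 [0.4097 0.2349]
```

>>> play_rows(plan=[{"dx":0.026,"dy":0.005,"dz":0.02,"rx":0,"ry":0,"rz":0},{"dx":0.026,"dy":0.005,"dz":0.02,"rx":0,"ry":0,"rz":0},{"dx":0,"dy":0,"dz":0.03,"rx":0,"ry":0,"rz":0},{"dx":0,"dy":0,"dz":0.02,"rx":0,"ry":0,"rz":0},{"dx":0,"dy":0,"dz":0.01,"rx":0,"ry":0,"rz":0},{"dx":0,"dy":0,"dz":0,"rx":0,"ry":0,"rz":0},{"dx":0,"dy":0,"dz":0,"rx":0,"ry":0,"rz":0}])

```text
t: 14.9
tcp_pos: [0.4103, 0.236, 0.0039]
tcp_rot: [180.0, 0.0, 125.0]
wrist_force: [-0.4, -0.3, -0.3]
finger_gap: 0.0497
grasp_force: 0.0
```

>>> play_rows(plan=[{"dx":0,"dy":0,"dz":0,"rx":0,"ry":0,"rz":0},{"dx":0,"dy":0,"dz":0,"rx":0,"ry":0,"rz":0},{"dx":0,"dy":0,"dz":0,"rx":0,"ry":0,"rz":0},{"dx":0,"dy":0,"dz":0,"rx":0,"ry":0,"rz":0}], grip=1, grip_force=30)

```text
t: 15.3
tcp_pos: [0.4104, 0.2361, 0.0044]
tcp_rot: [179.9, 0.0, 125.0]
wrist_force: [-0.6, -1.5, 7.5]
finger_gap: 0.0268
grasp_force: 29.1
```

>>> play_rows(plan=[{"dx":0,"dy":0,"dz":-0.03,"rx":0,"ry":0,"rz":7},{"dx":0,"dy":0,"dz":-0.04,"rx":0,"ry":0,"rz":7},{"dx":0,"dy":0,"dz":-0.04,"rx":0,"ry":0,"rz":7},{"dx":0,"dy":0,"dz":-0.04,"rx":0,"ry":0,"rz":7},{"dx":0,"dy":0,"dz":0,"rx":0,"ry":0,"rz":7},{"dx":0,"dy":0,"dz":0,"rx":0,"ry":0,"rz":0}])

```text
t: 15.9
tcp_pos: [0.4103, 0.2362, 0.1549]
tcp_rot: [179.8, -0.1, 89.9]
wrist_force: [-0.2, 0.4, -1.3]
finger_gap: 0.0269
grasp_force: 29.7
```

```bash
python3 -c "
from h import *
s=env.observe();print(s['tcp_pos'],s['finger_gap'],go([.605,-.045,.084],90))"
```

```text
[0.41034764 0.23621868 0.15491947] 0.026867171021451915 (array([-0.281 ,  0.1949,  0.0712]), array([ 0.18, -0.07, -0.1 ]))
```

>>> play_rows(plan=[{"dx":-0.035,"dy":0.0245,"dz":0,"rx":0,"ry":0,"rz":0},{"dx":-0.035,"dy":0.0245,"dz":0,"rx":0,"ry":0,"rz":0},{"dx":-0.035,"dy":0.0245,"dz":0,"rx":0,"ry":0,"rz":0},{"dx":-0.035,"dy":0.0245,"dz":0,"rx":0,"ry":0,"rz":0},{"dx":-0.035,"dy":0.0245,"dz":0,"rx":0,"ry":0,"rz":0},{"dx":-0.035,"dy":0.0245,"dz":0,"rx":0,"ry":0,"rz":0},{"dx":-0.035,"dy":0.0245,"dz":0,"rx":0,"ry":0,"rz":0},{"dx":-0.035,"dy":0.0245,"dz":0,"rx":0,"ry":0,"rz":0},{"dx":0,"dy":0,"dz":0.03,"rx":0,"ry":0,"rz":0},{"dx":0,"dy":0,"dz":0.023,"rx":0,"ry":0,"rz":0}])

```text
t: 16.9
tcp_pos: [0.6058, -0.0453, 0.098]
tcp_rot: [-179.9, -0.0, 90.1]
wrist_force: [-0.4, 0.3, -0.2]
finger_gap: 0.0266
grasp_force: 29.7
```

>>> play_rows(plan=[{"dx":0,"dy":0,"dz":0.011,"rx":0,"ry":0,"rz":0},{"dx":0,"dy":0,"dz":0.005,"rx":0,"ry":0,"rz":0},{"dx":0,"dy":0,"dz":0,"rx":0,"ry":0,"rz":0},{"dx":0,"dy":0,"dz":0,"rx":0,"ry":0,"rz":0}])

```text
t: 17.3
tcp_pos: [0.6063, -0.0437, 0.0853]
tcp_rot: [179.9, 0.0, 90.1]
wrist_force: [0.2, 0.5, -0.5]
finger_gap: 0.0264
grasp_force: 29.7
```

>>> play_rows(plan=[{"dx":0,"dy":0,"dz":0,"rx":0,"ry":0,"rz":0},{"dx":0,"dy":0,"dz":0,"rx":0,"ry":0,"rz":0},{"dx":0,"dy":0,"dz":0,"rx":0,"ry":0,"rz":0},{"dx":0,"dy":0,"dz":-0.03,"rx":0,"ry":0,"rz":0},{"dx":0,"dy":0,"dz":-0.04,"rx":0,"ry":0,"rz":0},{"dx":0,"dy":0,"dz":0,"rx":0,"ry":0,"rz":0}], grip=0.42)

```text
t: 17.9
tcp_pos: [0.6081, -0.0442, 0.1597]
tcp_rot: [179.5, 0.1, 90.0]
wrist_force: [0.5, 0.1, -0.2]
finger_gap: 0.0495
grasp_force: 0.0
```

```bash
python3 -c "
from h import *
s=env.observe();print(s['tcp_pos'],s['finger_gap'],go([.388,.265,.004],90));shot('w9')
c,o=slabs('w9',.088)
for k in o:
    for uv,P,a in o[k]: print(k,np.round(uv,1),round(a),P.mean(0).round(4))
"
```

```text
[ 0.60809456 -0.04423226  0.15969433] 0.049516300184007975 (array([ 0.3096, -0.2212,  0.1534]), array([0.46, 0.1 , 0.03]))
cream [460.1 284.1] 503 [ 0.7921 -0.1179]
cream [146.4 148.8] 471 [0.5254 0.0063]
```

>>> play_rows(plan=[{"dx":0.0387,"dy":-0.0275,"dz":0,"rx":0,"ry":0,"rz":0},{"dx":0.0387,"dy":-0.0275,"dz":0,"rx":0,"ry":0,"rz":0},{"dx":0.0387,"dy":-0.0275,"dz":0,"rx":0,"ry":0,"rz":0},{"dx":0.0387,"dy":-0.0275,"dz":0,"rx":0,"ry":0,"rz":0},{"dx":0.0387,"dy":-0.0275,"dz":0,"rx":0,"ry":0,"rz":0},{"dx":0.0387,"dy":-0.0275,"dz":0,"rx":0,"ry":0,"rz":0},{"dx":0.0387,"dy":-0.0275,"dz":0,"rx":0,"ry":0,"rz":0},{"dx":0.0387,"dy":-0.0275,"dz":0,"rx":0,"ry":0,"rz":0}], grip=0.24)

```text
t: 18.75
tcp_pos: [0.384, 0.2668, 0.1536]
tcp_rot: [-180.0, 0.0, 90.0]
wrist_force: [0.9, 0.1, 0.0]
finger_gap: 0.0651
grasp_force: 0.0
```

>>> play_rows(plan=[{"dx":0,"dy":0,"dz":0.015,"rx":0,"ry":0,"rz":-7.5},{"dx":0,"dy":0,"dz":0.015,"rx":0,"ry":0,"rz":-7.5},{"dx":0,"dy":0,"dz":0.015,"rx":0,"ry":0,"rz":-7.5},{"dx":0,"dy":0,"dz":0.015,"rx":0,"ry":0,"rz":-7.5},{"dx":0,"dy":0,"dz":0.015,"rx":0,"ry":0,"rz":-7.5},{"dx":0,"dy":0,"dz":0.015,"rx":0,"ry":0,"rz":-7.5},{"dx":0,"dy":0,"dz":0,"rx":0,"ry":0,"rz":0},{"dx":0,"dy":0,"dz":0,"rx":0,"ry":0,"rz":0}])

```text
t: 19.55
tcp_pos: [0.3854, 0.2655, 0.0641]
tcp_rot: [-179.9, -0.0, 134.8]
wrist_force: [0.1, 0.5, 0.1]
finger_gap: 0.065
grasp_force: 0.0
```

```bash
python3 -c "
from h import *
shot('w10');c,o=slabs('w10')
for k in o:
    for uv,P,a in o[k]: print(k,np.round(uv,1),round(a),P.mean(0).round(4))
s=env.observe();print(s['tcp_pos'],s['finger_gap'],go([.388,.265,.004],135))
"
```

```text
blue [315.3 327.6] 580 [0.4949 0.2241]
[0.38582935 0.26566233 0.06454643] 0.06502152923705251 (array([-0.002 ,  0.0011,  0.0605]), array([-0.  ,  0.  , -0.18]))
```

Over the cream slab; descend, grip, lift and turn back.

>>> play_rows(plan=[{"dx":-0.002,"dy":0.001,"dz":0.03,"rx":0,"ry":0,"rz":0},{"dx":0,"dy":0,"dz":0.02,"rx":0,"ry":0,"rz":0},{"dx":0,"dy":0,"dz":0.01,"rx":0,"ry":0,"rz":0},{"dx":0,"dy":0,"dz":0,"rx":0,"ry":0,"rz":0},{"dx":0,"dy":0,"dz":0,"rx":0,"ry":0,"rz":0}])

```text
t: 20.1
tcp_pos: [0.3884, 0.2652, 0.0051]
tcp_rot: [180.0, 0.0, 135.0]
wrist_force: [0.4, -0.4, 0.1]
finger_gap: 0.065
grasp_force: 0.0
```

>>> play_rows(plan=[{"dx":0,"dy":0,"dz":0,"rx":0,"ry":0,"rz":0},{"dx":0,"dy":0,"dz":0,"rx":0,"ry":0,"rz":0},{"dx":0,"dy":0,"dz":0,"rx":0,"ry":0,"rz":0},{"dx":0,"dy":0,"dz":0,"rx":0,"ry":0,"rz":0},{"dx":0,"dy":0,"dz":0,"rx":0,"ry":0,"rz":0}], grip=1)

```text
t: 20.6
tcp_pos: [0.3887, 0.2655, 0.0054]
tcp_rot: [179.9, 0.0, 135.0]
wrist_force: [-0.0, 0.9, 5.2]
finger_gap: 0.037
grasp_force: 28.7
```

>>> play_rows(plan=[{"dx":0,"dy":0,"dz":-0.03,"rx":0,"ry":0,"rz":7.5},{"dx":0,"dy":0,"dz":-0.04,"rx":0,"ry":0,"rz":7.5},{"dx":0,"dy":0,"dz":-0.04,"rx":0,"ry":0,"rz":7.5},{"dx":0,"dy":0,"dz":-0.045,"rx":0,"ry":0,"rz":7.5},{"dx":0,"dy":0,"dz":0,"rx":0,"ry":0,"rz":7.5},{"dx":0,"dy":0,"dz":0,"rx":0,"ry":0,"rz":7.5},{"dx":0,"dy":0,"dz":0,"rx":0,"ry":0,"rz":0}])

```text
t: 21.3
tcp_pos: [0.3879, 0.265, 0.1601]
tcp_rot: [179.9, -0.0, 89.9]
wrist_force: [-0.8, 0.6, 0.0]
finger_gap: 0.037
grasp_force: 29.6
```

```bash
python3 -c "
from h import *
s=env.observe();print(s['tcp_pos'],s['finger_gap'],go([.605,.035,.085],90))
"
```

```text
[0.38794522 0.26499859 0.16006717] 0.03703888680077886 (array([-0.2297,  0.2173,  0.0752]), array([ 0.07, -0.03, -0.09]))
```

>>> play_rows(plan=[{"dx":-0.0328,"dy":0.031,"dz":0,"rx":0,"ry":0,"rz":0},{"dx":-0.0328,"dy":0.031,"dz":0,"rx":0,"ry":0,"rz":0},{"dx":-0.0328,"dy":0.031,"dz":0,"rx":0,"ry":0,"rz":0},{"dx":-0.0328,"dy":0.031,"dz":0,"rx":0,"ry":0,"rz":0},{"dx":-0.0328,"dy":0.031,"dz":0,"rx":0,"ry":0,"rz":0},{"dx":-0.0328,"dy":0.031,"dz":0,"rx":0,"ry":0,"rz":0},{"dx":-0.0328,"dy":0.031,"dz":0,"rx":0,"ry":0,"rz":0},{"dx":0,"dy":0,"dz":0.03,"rx":0,"ry":0,"rz":0},{"dx":0,"dy":0,"dz":0.028,"rx":0,"ry":0,"rz":0},{"dx":0,"dy":0,"dz":0.012,"rx":0,"ry":0,"rz":0}])

```text
t: 22.3
tcp_pos: [0.6037, 0.0351, 0.0865]
tcp_rot: [-179.8, -0.0, 90.2]
wrist_force: [-0.1, 0.3, -0.5]
finger_gap: 0.0369
grasp_force: 29.7
```

>>> play_rows(plan=[{"dx":0,"dy":0,"dz":0.004,"rx":0,"ry":0,"rz":0},{"dx":0,"dy":0,"dz":0,"rx":0,"ry":0,"rz":0},{"dx":0,"dy":0,"dz":0,"rx":0,"ry":0,"rz":0}])

```text
t: 22.6
tcp_pos: [0.6056, 0.0357, 0.0866]
tcp_rot: [179.9, 0.0, 90.1]
wrist_force: [-1.3, -0.1, -0.4]
finger_gap: 0.0366
grasp_force: 29.7
```

>>> play_rows(plan=[{"dx":0,"dy":0,"dz":0,"rx":0,"ry":0,"rz":0},{"dx":0,"dy":0,"dz":0,"rx":0,"ry":0,"rz":0},{"dx":0,"dy":0,"dz":0,"rx":0,"ry":0,"rz":0},{"dx":0,"dy":0,"dz":-0.035,"rx":0,"ry":0,"rz":0},{"dx":0,"dy":0,"dz":-0.04,"rx":0,"ry":0,"rz":0},{"dx":0,"dy":0,"dz":0,"rx":0,"ry":0,"rz":0}], grip=0.38)

```text
t: 23.2
tcp_pos: [0.6073, 0.0353, 0.1658]
tcp_rot: [179.5, 0.0, 90.0]
wrist_force: [0.8, 0.1, -0.5]
finger_gap: 0.0528
grasp_force: 0.0
```

```bash
python3 -c "
from h import *
s=env.observe();print(s['tcp_pos'],s['finger_gap'],go([.501,.220,.004],90))
"
```

```text
[0.6072716  0.03534726 0.16581906] 0.052845106017378046 (array([ 0.1848, -0.1075,  0.1608]), array([0.49, 0.04, 0.04]))
```

>>> play_rows(plan=[{"dx":0.037,"dy":-0.0215,"dz":0,"rx":0,"ry":0,"rz":0},{"dx":0.037,"dy":-0.0215,"dz":0,"rx":0,"ry":0,"rz":0},{"dx":0.037,"dy":-0.0215,"dz":0,"rx":0,"ry":0,"rz":0},{"dx":0.037,"dy":-0.0215,"dz":0,"rx":0,"ry":0,"rz":0},{"dx":0.037,"dy":-0.0215,"dz":0,"rx":0,"ry":0,"rz":-8},{"dx":0,"dy":0,"dz":0.02,"rx":0,"ry":0,"rz":-8},{"dx":0,"dy":0,"dz":0.02,"rx":0,"ry":0,"rz":-8},{"dx":0,"dy":0,"dz":0.02,"rx":0,"ry":0,"rz":-8},{"dx":0,"dy":0,"dz":0.02,"rx":0,"ry":0,"rz":-8},{"dx":0,"dy":0,"dz":0,"rx":0,"ry":0,"rz":0}], grip=0.45)

```text
t: 24.2
tcp_pos: [0.4958, 0.22, 0.0779]
tcp_rot: [-179.8, -0.1, 130.2]
wrist_force: [0.0, -0.6, -0.1]
finger_gap: 0.0469
grasp_force: 0.0
```

```bash
python3 -c "
from h import *
shot('w11');c,o=slabs('w11')
for k in o:
    for uv,P,a in o[k]: print(k,np.round(uv,1),round(a),P.mean(0).round(4))
s=env.observe();print(s['tcp_pos'],s['finger_gap'],go([.501,.220,.004],130))
"
```

```text
cream [285.4 105.9] 749 [0.4594 0.2927]
blue [264.5 211.4] 809 [0.5006 0.2204]
[0.49664024 0.22020351 0.0794349 ] 0.047049647558841695 (array([-0.003 ,  0.0034,  0.0754]), array([-0.12, -0.06, -0.15]))
```

>>> play_rows(plan=[{"dx":-0.003,"dy":0.003,"dz":0.03,"rx":0,"ry":0,"rz":0},{"dx":0,"dy":0,"dz":0.025,"rx":0,"ry":0,"rz":0},{"dx":0,"dy":0,"dz":0.014,"rx":0,"ry":0,"rz":0},{"dx":0,"dy":0,"dz":0.006,"rx":0,"ry":0,"rz":0},{"dx":0,"dy":0,"dz":0,"rx":0,"ry":0,"rz":0},{"dx":0,"dy":0,"dz":0,"rx":0,"ry":0,"rz":0}])

```text
t: 24.85
tcp_pos: [0.5024, 0.2202, 0.0064]
tcp_rot: [179.9, 0.0, 129.9]
wrist_force: [-0.3, -1.1, 0.0]
finger_gap: 0.0466
grasp_force: 0.0
```

>>> play_rows(plan=[{"dx":0,"dy":0,"dz":0,"rx":0,"ry":0,"rz":0},{"dx":0,"dy":0,"dz":0,"rx":0,"ry":0,"rz":0},{"dx":0,"dy":0,"dz":0,"rx":0,"ry":0,"rz":0},{"dx":0,"dy":0,"dz":0,"rx":0,"ry":0,"rz":0}], grip=1)

```text
t: 25.25
tcp_pos: [0.502, 0.22, 0.0066]
tcp_rot: [179.9, 0.1, 130.0]
wrist_force: [-2.2, -1.2, 7.6]
finger_gap: 0.0291
grasp_force: 29.0
```

>>> play_rows(plan=[{"dx":0,"dy":0,"dz":-0.03,"rx":0,"ry":0,"rz":0},{"dx":0,"dy":0,"dz":-0.045,"rx":0,"ry":0,"rz":8},{"dx":0,"dy":0,"dz":-0.045,"rx":0,"ry":0,"rz":8},{"dx":0,"dy":0,"dz":-0.04,"rx":0,"ry":0,"rz":8},{"dx":0,"dy":0,"dz":0,"rx":0,"ry":0,"rz":8},{"dx":0,"dy":0,"dz":0,"rx":0,"ry":0,"rz":8},{"dx":0,"dy":0,"dz":0,"rx":0,"ry":0,"rz":0}])

```text
t: 25.95
tcp_pos: [0.5017, 0.2201, 0.1663]
tcp_rot: [179.9, -0.0, 89.9]
wrist_force: [-0.1, -0.4, -0.3]
finger_gap: 0.0287
grasp_force: 29.7
```

```bash
python3 -c "
from h import *
s=env.observe();print(s['tcp_pos'],s['finger_gap'],go([.655,-.045,.085],90))
"
```

```text
[0.50172311 0.22008432 0.16626207] 0.028712392650032746 (array([-0.2648,  0.1537,  0.0814]), array([ 0.09, -0.02, -0.11]))
```

>>> play_rows(plan=[{"dx":-0.0375,"dy":0.0255,"dz":0,"rx":0,"ry":0,"rz":0},{"dx":-0.0375,"dy":0.0255,"dz":0,"rx":0,"ry":0,"rz":0},{"dx":-0.0375,"dy":0.0255,"dz":0,"rx":0,"ry":0,"rz":0},{"dx":-0.0375,"dy":0.0255,"dz":0,"rx":0,"ry":0,"rz":0},{"dx":-0.0375,"dy":0.0255,"dz":0,"rx":0,"ry":0,"rz":0},{"dx":-0.0375,"dy":0.0255,"dz":0,"rx":0,"ry":0,"rz":0},{"dx":0,"dy":0,"dz":0.03,"rx":0,"ry":0,"rz":0},{"dx":0,"dy":0,"dz":0.03,"rx":0,"ry":0,"rz":0},{"dx":0,"dy":0,"dz":0.015,"rx":0,"ry":0,"rz":0},{"dx":0,"dy":0,"dz":0.004,"rx":0,"ry":0,"rz":0}])

```text
t: 26.95
tcp_pos: [0.6536, -0.0051, 0.0846]
tcp_rot: [-179.8, -0.0, 90.2]
wrist_force: [-4.2, -1.1, 9.0]
finger_gap: 0.0289
grasp_force: 31.4
```

>>> play_rows(plan=[{"dx":0,"dy":0,"dz":0,"rx":0,"ry":0,"rz":0},{"dx":0,"dy":0,"dz":0,"rx":0,"ry":0,"rz":0}])

```text
t: 27.15
tcp_pos: [0.6551, -0.0048, 0.0871]
tcp_rot: [179.9, 0.0, 90.1]
wrist_force: [0.6, 0.4, -1.2]
finger_gap: 0.0291
grasp_force: 29.8
```

>>> play_rows(plan=[{"dx":0,"dy":0,"dz":0,"rx":0,"ry":0,"rz":0},{"dx":0,"dy":0,"dz":0,"rx":0,"ry":0,"rz":0},{"dx":0,"dy":0,"dz":0,"rx":0,"ry":0,"rz":0},{"dx":0,"dy":0,"dz":-0.035,"rx":0,"ry":0,"rz":0},{"dx":0,"dy":0,"dz":-0.04,"rx":0,"ry":0,"rz":0},{"dx":0,"dy":0,"dz":0,"rx":0,"ry":0,"rz":0}], grip=0.48)

```text
t: 27.75
tcp_pos: [0.6569, -0.0051, 0.1672]
tcp_rot: [179.5, 0.1, 90.0]
wrist_force: [0.4, -1.1, 0.9]
finger_gap: 0.0444
grasp_force: 0.0
```

```bash
python3 -c "
from h import *
s=env.observe();print(s['tcp_pos'],s['finger_gap'],go([.460,.293,.004],90))
c,o=slabs('w11')
print((o['cream'][0][1]*1000)[::4].round())
"
```

```text
[ 0.65694257 -0.00510813  0.16717059] 0.04442384241954392 (array([ 0.2985, -0.1981,  0.1611]), array([0.5 , 0.07, 0.04]))
[[442. 303.]
 [443. 300.]
 [442. 297.]
 [443. 294.]
 [442. 291.]
 [443. 288.]
 [444. 285.]
 [447. 284.]
 [450. 283.]
 [453. 282.]
 [456. 281.]
 [459. 280.]
 [462. 279.]
 [466. 278.]
 [468. 279.]
 [471. 281.]
 [474. 282.]
 [477. 283.]
 [478. 285.]
 [476. 288.]
 [475. 291.]
 [474. 294.]
 [473. 296.]
 [472. 299.]
 [470. 301.]
 [469. 304.]
 [467. 306.]
 [464. 306.]
 [461. 306.]
 [458. 306.]
 [455. 305.]
 [452. 305.]
 [449. 304.]
 [446. 304.]
 [443. 304.]]
```

>>> play_rows(plan=[{"dx":0.0372,"dy":-0.0247,"dz":0,"rx":0,"ry":0,"rz":0},{"dx":0.0372,"dy":-0.0247,"dz":0,"rx":0,"ry":0,"rz":0},{"dx":0.0372,"dy":-0.0247,"dz":0,"rx":0,"ry":0,"rz":0},{"dx":0.0372,"dy":-0.0247,"dz":0,"rx":0,"ry":0,"rz":0},{"dx":0.0372,"dy":-0.0247,"dz":0,"rx":0,"ry":0,"rz":0},{"dx":0.0372,"dy":-0.0247,"dz":0,"rx":0,"ry":0,"rz":0},{"dx":0.0372,"dy":-0.0247,"dz":0,"rx":0,"ry":0,"rz":0},{"dx":0.0372,"dy":-0.0247,"dz":0.02,"rx":0,"ry":0,"rz":-6.7},{"dx":0,"dy":0,"dz":0.04,"rx":0,"ry":0,"rz":-6.7},{"dx":0,"dy":0,"dz":0.01,"rx":0,"ry":0,"rz":0}], grip=0.36)

```text
t: 28.75
tcp_pos: [0.4545, 0.2929, 0.0884]
tcp_rot: [-179.8, 0.0, 103.7]
wrist_force: [-1.4, -1.4, 0.5]
finger_gap: 0.0544
grasp_force: 0.0
```

>>> play_rows(plan=[{"dx":0,"dy":0,"dz":0,"rx":0,"ry":0,"rz":0},{"dx":0,"dy":0,"dz":0,"rx":0,"ry":0,"rz":0}])

```text
t: 28.95
tcp_pos: [0.4581, 0.2922, 0.0923]
tcp_rot: [179.9, -0.0, 103.2]
wrist_force: [-0.2, -0.6, 0.4]
finger_gap: 0.0548
grasp_force: 0.0
```

```bash
python3 -c "
from h import *
shot('w12');c,o=slabs('w12')
for k in o:
    for uv,P,a in o[k]: print(k,np.round(uv,1),round(a),P.mean(0).round(4))
s=env.observe();print(s['tcp_pos'],s['finger_gap'],go([.459,.2925,.004],103.5))
"
```

```text
cream [500.2 348.3] 802 [0.7385 0.1948]
[0.45837727 0.2922239  0.09266591] 0.054693451703986144 (array([0.0001, 0.0005, 0.0887]), array([ 0.11, -0.01, -0.27]))
```

>>> play_rows(plan=[{"dx":0,"dy":0,"dz":0.035,"rx":0,"ry":0,"rz":0},{"dx":0,"dy":0,"dz":0.03,"rx":0,"ry":0,"rz":0},{"dx":0,"dy":0,"dz":0.016,"rx":0,"ry":0,"rz":0},{"dx":0,"dy":0,"dz":0.006,"rx":0,"ry":0,"rz":0},{"dx":0,"dy":0,"dz":0,"rx":0,"ry":0,"rz":0},{"dx":0,"dy":0,"dz":0,"rx":0,"ry":0,"rz":0}])

```text
t: 29.6
tcp_pos: [0.4581, 0.2927, 0.0056]
tcp_rot: [179.9, -0.0, 103.4]
wrist_force: [-0.4, 0.5, 0.2]
finger_gap: 0.0546
grasp_force: 0.0
```

>>> play_rows(plan=[{"dx":0,"dy":0,"dz":0,"rx":0,"ry":0,"rz":0},{"dx":0,"dy":0,"dz":0,"rx":0,"ry":0,"rz":0},{"dx":0,"dy":0,"dz":0,"rx":0,"ry":0,"rz":0},{"dx":0,"dy":0,"dz":0,"rx":0,"ry":0,"rz":0},{"dx":0,"dy":0,"dz":0,"rx":0,"ry":0,"rz":0}], grip=1)

```text
t: 30.1
tcp_pos: [0.4578, 0.2929, 0.0057]
tcp_rot: [179.9, -0.0, 103.4]
wrist_force: [-0.9, -1.7, 8.0]
finger_gap: 0.0314
grasp_force: 28.6
```

>>> play_rows(plan=[{"dx":0,"dy":0,"dz":-0.03,"rx":0,"ry":0,"rz":0},{"dx":0,"dy":0,"dz":-0.045,"rx":0,"ry":0,"rz":6.7},{"dx":0,"dy":0,"dz":-0.045,"rx":0,"ry":0,"rz":6.7},{"dx":0,"dy":0,"dz":-0.04,"rx":0,"ry":0,"rz":0},{"dx":0,"dy":0,"dz":0,"rx":0,"ry":0,"rz":0},{"dx":0,"dy":0,"dz":0,"rx":0,"ry":0,"rz":0}])

```text
t: 30.7
tcp_pos: [0.4574, 0.2928, 0.1655]
tcp_rot: [179.9, -0.1, 90.0]
wrist_force: [0.3, -0.3, -1.5]
finger_gap: 0.0311
grasp_force: 28.9
```

```bash
python3 -c "
from h import *
s=env.observe();print(s['tcp_pos'],s['finger_gap'],go([.582,-.006,.085],90))
"
```

```text
[0.4573551  0.29282021 0.16547945] 0.03107365561157383 (array([-0.299 ,  0.1243,  0.0805]), array([ 0.14, -0.06,  0.03]))
```

>>> play_rows(plan=[{"dx":-0.0427,"dy":0.0177,"dz":0,"rx":0,"ry":0,"rz":0},{"dx":-0.0427,"dy":0.0177,"dz":0,"rx":0,"ry":0,"rz":0},{"dx":-0.0427,"dy":0.0177,"dz":0,"rx":0,"ry":0,"rz":0},{"dx":-0.0427,"dy":0.0177,"dz":0,"rx":0,"ry":0,"rz":0},{"dx":-0.0427,"dy":0.0177,"dz":0,"rx":0,"ry":0,"rz":0},{"dx":-0.0427,"dy":0.0177,"dz":0,"rx":0,"ry":0,"rz":0},{"dx":-0.0427,"dy":0.0177,"dz":0,"rx":0,"ry":0,"rz":0},{"dx":0,"dy":0,"dz":0.03,"rx":0,"ry":0,"rz":0},{"dx":0,"dy":0,"dz":0.03,"rx":0,"ry":0,"rz":0},{"dx":0,"dy":0,"dz":0.014,"rx":0,"ry":0,"rz":0}])

```text
t: 31.7
tcp_pos: [0.5789, -0.0066, 0.0861]
tcp_rot: [-179.7, -0.1, 90.0]
wrist_force: [-1.0, -0.0, -0.4]
finger_gap: 0.0312
grasp_force: 29.0
```

>>> play_rows(plan=[{"dx":0,"dy":0,"dz":0.004,"rx":0,"ry":0,"rz":0},{"dx":0,"dy":0,"dz":0,"rx":0,"ry":0,"rz":0},{"dx":0,"dy":0,"dz":0,"rx":0,"ry":0,"rz":0}])

```text
t: 32.0
tcp_pos: [0.5808, -0.0061, 0.0858]
tcp_rot: [-179.9, -0.0, 90.0]
wrist_force: [-0.1, -0.0, 0.2]
finger_gap: 0.031
grasp_force: 29.0
```

>>> play_rows(plan=[{"dx":0,"dy":0,"dz":0,"rx":0,"ry":0,"rz":0},{"dx":0,"dy":0,"dz":0,"rx":0,"ry":0,"rz":0},{"dx":0,"dy":0,"dz":0,"rx":0,"ry":0,"rz":0},{"dx":0,"dy":0,"dz":-0.035,"rx":0,"ry":0,"rz":0},{"dx":0,"dy":0,"dz":-0.045,"rx":0,"ry":0,"rz":0},{"dx":0,"dy":0,"dz":-0.045,"rx":0,"ry":0,"rz":0},{"dx":0.025,"dy":0,"dz":-0.02,"rx":0,"ry":0,"rz":0},{"dx":0.025,"dy":0,"dz":0,"rx":0,"ry":0,"rz":0},{"dx":0,"dy":0,"dz":0,"rx":0,"ry":0,"rz":0},{"dx":0,"dy":0,"dz":0,"rx":0,"ry":0,"rz":0}], grip=0.46)

```text
t: 33.0
tcp_pos: [0.5809, 0.0441, 0.2313]
tcp_rot: [-180.0, 0.0, 90.1]
wrist_force: [0.8, -0.6, 0.5]
finger_gap: 0.0464
grasp_force: 0.0
```

```bash
python3 -c "
from h import *
c,im=shot('w13');s=env.observe();print(s['tcp_pos'],s['finger_gap'])
"
```

```text
[0.58088112 0.04361651 0.23098567] 0.046308651622188814
```

View pics/w13b.png

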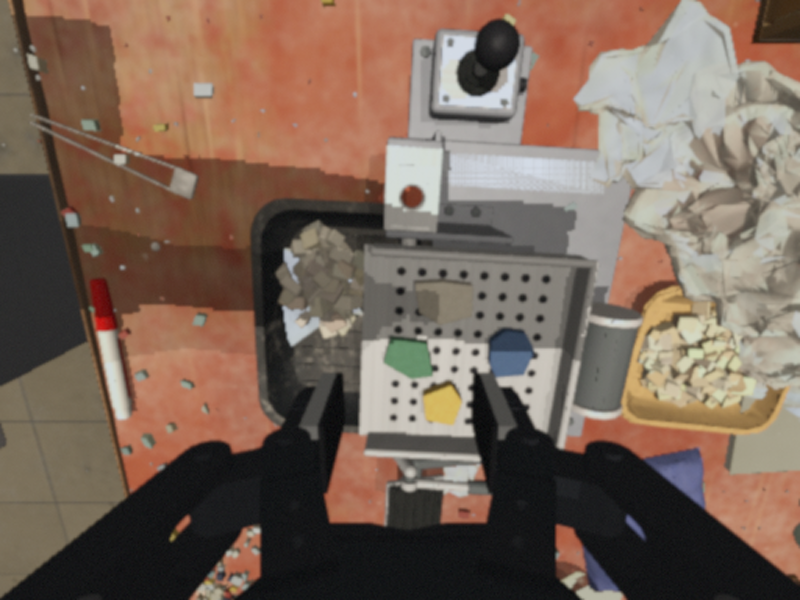

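All four slabs (cream, green, yellow, blue) lie flat in the pan at (440,300), (408,357), (441,403), (511,352); the tray is under the lip. Tongue hole at (412,196), knob at (497,45).

```bash
python3 - <<'E'
from h import *
c4,_=load('w4');c13,_=load('w13');s=1.5625
for n,a,b in(('knob',(545,155),(497,45)),('tongue',(484,255),(412,196))):
    x,e=tri([ray(c4,np.array(a)/s),ray(c13,np.array(b)/s)]);print(n,x.round(4),np.round(e,4))
print(plane(c13,np.array((412,196))/s,.122),plane(c13,np.array((497,45))/s,.114))
x=np.array([.631,.187]);print(go([.631,.220,.2],90))
# shaker yaw from wall edges: pan left wall top edge & deck
for uv in((372,249),(590,262),(365,440),(545,458)): print(plane(c13,np.array(uv)/s,.1).round(4))
E
```

```text
knob [0.6299 0.1857 0.1156] [0.0009 0.0009]
tongue [0.5847 0.1088 0.1274] [0.0002 0.0002]
[0.58462379 0.10830631 0.122     ] [0.62935344 0.18562339 0.114     ]
(array([0.1763, 0.0503, 0.0309]), array([-0.03,  0.01,  0.05]))
[0.5596 0.0744 0.1   ]
[0.6998 0.0663 0.1   ]
[ 0.5513 -0.0667  0.1   ]
[ 0.6853 -0.082   0.1   ]
```

>>> play_rows(plan=[{"dx":0.0446,"dy":0.0123,"dz":0.0075,"rx":0,"ry":0,"rz":0},{"dx":0.0446,"dy":0.0123,"dz":0.0075,"rx":0,"ry":0,"rz":0},{"dx":0.0446,"dy":0.0123,"dz":0.0075,"rx":0,"ry":0,"rz":0},{"dx":0.0446,"dy":0.0123,"dz":0.0075,"rx":0,"ry":0,"rz":0},{"dx":0,"dy":0,"dz":0,"rx":0,"ry":0,"rz":0},{"dx":0,"dy":0,"dz":0.04,"rx":0,"ry":0,"rz":0},{"dx":0,"dy":0,"dz":0.04,"rx":0,"ry":0,"rz":0},{"dx":0,"dy":0,"dz":0.018,"rx":0,"ry":0,"rz":0},{"dx":0,"dy":0,"dz":0,"rx":0,"ry":0,"rz":0},{"dx":0,"dy":0,"dz":0,"rx":0,"ry":0,"rz":0}], grip=1)

```text
t: 34.05
tcp_pos: [0.6305, 0.2213, 0.1037]
tcp_rot: [-180.0, 0.0, 90.0]
wrist_force: [-0.5, 0.5, 0.3]
finger_gap: 0.0001
grasp_force: 0.0
```

>>> play_rows(plan=[{"dx":-0.01,"dy":0,"dz":0,"rx":0,"ry":0,"rz":0},{"dx":-0.008,"dy":0,"dz":0,"rx":0,"ry":0,"rz":0},{"dx":-0.006,"dy":0,"dz":0.001,"rx":0,"ry":0,"rz":0},{"dx":-0.006,"dy":0,"dz":0.001,"rx":0,"ry":0,"rz":0},{"dx":-0.006,"dy":0,"dz":0.002,"rx":0,"ry":0,"rz":0},{"dx":0,"dy":0,"dz":0,"rx":0,"ry":0,"rz":0}])

```text
t: 34.65
tcp_pos: [0.6302, 0.1856, 0.0993]
tcp_rot: [180.0, -0.0, 90.0]
wrist_force: [0.9, 3.0, 2.0]
finger_gap: 0.0003
grasp_force: 1.4
```

>>> play_rows(plan=[{"dx":-0.004,"dy":0,"dz":0.001,"rx":0,"ry":0,"rz":0},{"dx":-0.003,"dy":0,"dz":0,"rx":0,"ry":0,"rz":0},{"dx":-0.001,"dy":0,"dz":0,"rx":0,"ry":0,"rz":0},{"dx":0,"dy":0,"dz":0,"rx":0,"ry":0,"rz":0}])

```text
t: 35.05
tcp_pos: [0.6299, 0.1784, 0.0977]
tcp_rot: [-179.9, -0.0, 90.0]
wrist_force: [0.2, 4.9, -2.2]
finger_gap: 0.0
grasp_force: 2.6
```

>>> play_rows(plan=[{"dx":-0.001,"dy":0,"dz":0,"rx":0,"ry":0,"rz":0},{"dx":-0.001,"dy":0,"dz":0,"rx":0,"ry":0,"rz":0},{"dx":0,"dy":0,"dz":0,"rx":0,"ry":0,"rz":0}])

```text
t: 35.35
tcp_pos: [0.6298, 0.1767, 0.0974]
tcp_rot: [-179.9, -0.0, 90.1]
wrist_force: [-0.1, 5.8, -4.2]
finger_gap: 0.0002
grasp_force: 3.0
```

One or two mm more to be sure of the stop, then hold.

>>> play_rows(plan=[{"dx":-0.001,"dy":0,"dz":0,"rx":0,"ry":0,"rz":0},{"dx":-0.001,"dy":0,"dz":0,"rx":0,"ry":0,"rz":0},{"dx":0,"dy":0,"dz":0,"rx":0,"ry":0,"rz":0}])

```text
t: 35.65
tcp_pos: [0.6298, 0.1759, 0.0975]
tcp_rot: [-179.9, -0.2, 90.1]
wrist_force: [1.1, 11.4, -5.3]
finger_gap: -0.0
grasp_force: 5.6
```

>>> play_rows(plan=[{"dx":0,"dy":0,"dz":0,"rx":0,"ry":0,"rz":0},{"dx":0,"dy":0,"dz":0,"rx":0,"ry":0,"rz":0},{"dx":0,"dy":0,"dz":0,"rx":0,"ry":0,"rz":0},{"dx":0,"dy":0,"dz":0,"rx":0,"ry":0,"rz":0},{"dx":0,"dy":0,"dz":0,"rx":0,"ry":0,"rz":0},{"dx":0,"dy":0,"dz":0,"rx":0,"ry":0,"rz":0},{"dx":0,"dy":0,"dz":0,"rx":0,"ry":0,"rz":0},{"dx":0,"dy":0,"dz":0,"rx":0,"ry":0,"rz":0},{"dx":0,"dy":0,"dz":0,"rx":0,"ry":0,"rz":0},{"dx":0,"dy":0,"dz":0,"rx":0,"ry":0,"rz":0}])

```text
t: 36.65
tcp_pos: [0.6298, 0.1759, 0.0975]
tcp_rot: [-179.9, -0.2, 90.1]
wrist_force: [1.6, 10.5, -4.4]
finger_gap: 0.0004
grasp_force: 5.5
```

>>> play_rows(plan=[{"dx":0,"dy":0,"dz":0,"rx":0,"ry":0,"rz":0},{"dx":0,"dy":0,"dz":0,"rx":0,"ry":0,"rz":0},{"dx":0,"dy":0,"dz":0,"rx":0,"ry":0,"rz":0},{"dx":0,"dy":0,"dz":0,"rx":0,"ry":0,"rz":0},{"dx":0,"dy":0,"dz":0,"rx":0,"ry":0,"rz":0}])

```text
t: 37.15
tcp_pos: [0.6298, 0.1759, 0.0975]
tcp_rot: [-179.9, -0.2, 90.1]
wrist_force: [1.1, 11.3, -4.3]
finger_gap: -0.0003
grasp_force: 5.5
```

>>> play_rows(plan=[{"dx":0.01,"dy":0,"dz":0,"rx":0,"ry":0,"rz":0},{"dx":0.015,"dy":0,"dz":0,"rx":0,"ry":0,"rz":0},{"dx":0.02,"dy":0,"dz":0,"rx":0,"ry":0,"rz":0},{"dx":0.02,"dy":0,"dz":0,"rx":0,"ry":0,"rz":0},{"dx":0,"dy":0,"dz":-0.03,"rx":0,"ry":0,"rz":0},{"dx":0,"dy":0,"dz":-0.04,"rx":0,"ry":0,"rz":0},{"dx":0,"dy":0,"dz":-0.04,"rx":0,"ry":0,"rz":0},{"dx":0,"dy":0,"dz":-0.02,"rx":0,"ry":0,"rz":-8.3},{"dx":0,"dy":0,"dz":0,"rx":0,"ry":0,"rz":-8.3},{"dx":0,"dy":0,"dz":0,"rx":0,"ry":0,"rz":-8.3}])

```text
t: 38.15
tcp_pos: [0.6302, 0.2406, 0.2292]
tcp_rot: [179.9, 0.0, 115.3]
wrist_force: [0.7, -0.6, -0.3]
finger_gap: -0.0001
grasp_force: 0.0
```

>>> play_rows(plan=[{"dx":0,"dy":0,"dz":0,"rx":0,"ry":0,"rz":-8.3},{"dx":0,"dy":0,"dz":0,"rx":0,"ry":0,"rz":-8.3},{"dx":0,"dy":0,"dz":0,"rx":0,"ry":0,"rz":-8.3},{"dx":0,"dy":0,"dz":0,"rx":0,"ry":0,"rz":-8.3},{"dx":0,"dy":0,"dz":0,"rx":0,"ry":0,"rz":-8.3},{"dx":0,"dy":0,"dz":0,"rx":0,"ry":0,"rz":-8.3},{"dx":0,"dy":0,"dz":0,"rx":0,"ry":0,"rz":-8.3},{"dx":0,"dy":0,"dz":0,"rx":0,"ry":0,"rz":-7},{"dx":0,"dy":0,"dz":0,"rx":0,"ry":0,"rz":0}])

```text
t: 39.05
tcp_pos: [0.6299, 0.2404, 0.2281]
tcp_rot: [-180.0, -0.0, -179.8]
wrist_force: [0.1, 0.4, -0.5]
finger_gap: -0.0
grasp_force: 0.0
```

```bash
python3 -c "
from h import *
c,im=shot('w14');s=env.observe();print(s['tcp_pos'],s['qpos'],go([.582,-.170,.2],180))
"
```

```text
[0.62996102 0.24024362 0.22812315] [ 1.37596336e+01  2.75411677e+01  2.02584680e+01  8.27354096e+01
 -1.68370179e-02  1.38388251e+01] (array([ 0.0474, -0.4103,  0.0283]), array([-0.02, -0.01, -0.08]))
```

>>> play_rows(plan=[{"dx":0.0053,"dy":-0.0456,"dz":0.003,"rx":0,"ry":0,"rz":0},{"dx":0.0053,"dy":-0.0456,"dz":0.003,"rx":0,"ry":0,"rz":0},{"dx":0.0053,"dy":-0.0456,"dz":0.003,"rx":0,"ry":0,"rz":0},{"dx":0.0053,"dy":-0.0456,"dz":0.003,"rx":0,"ry":0,"rz":0},{"dx":0.0053,"dy":-0.0456,"dz":0.003,"rx":0,"ry":0,"rz":0},{"dx":0.0053,"dy":-0.0456,"dz":0.003,"rx":0,"ry":0,"rz":0},{"dx":0.0053,"dy":-0.0456,"dz":0.003,"rx":0,"ry":0,"rz":0},{"dx":0.0053,"dy":-0.0456,"dz":0.003,"rx":0,"ry":0,"rz":0},{"dx":0.0053,"dy":-0.0456,"dz":0.003,"rx":0,"ry":0,"rz":0},{"dx":0,"dy":0,"dz":0,"rx":0,"ry":0,"rz":0}])

```text
t: 40.1
tcp_pos: [0.582, -0.1759, 0.2005]
tcp_rot: [-179.9, -0.1, 179.5]
wrist_force: [0.3, 0.3, -0.6]
finger_gap: 0.0001
grasp_force: 0.0
```

>>> play_rows(plan=[{"dx":0,"dy":0,"dz":0.04,"rx":0,"ry":0,"rz":0},{"dx":0,"dy":0,"dz":0.04,"rx":0,"ry":0,"rz":0},{"dx":0,"dy":0,"dz":0.025,"rx":0,"ry":0,"rz":0},{"dx":0,"dy":0,"dz":0,"rx":0,"ry":0,"rz":0},{"dx":0,"dy":0,"dz":0,"rx":0,"ry":0,"rz":0}])

```text
t: 40.6
tcp_pos: [0.5831, -0.1708, 0.097]
tcp_rot: [-180.0, 0.0, 179.9]
wrist_force: [0.3, -0.1, 1.4]
finger_gap: 0.0
grasp_force: 0.0
```

```bash
python3 -c "
from h import *
c,im=shot('w15');c3,_=load('w3');s=env.observe();print(s['tcp_pos'],s['finger_gap'])
print(proj(c,[.588,-.163,.067]), proj(c,s['tcp_pos']))
c,im=shot('t2','top')
"
```

```text
[ 0.58357422 -0.17110224  0.09784111] 0.00013268583024564115
[271.78549223 233.6832921 ] [259.82392314 249.41913948]
```

View pics/w15b.png

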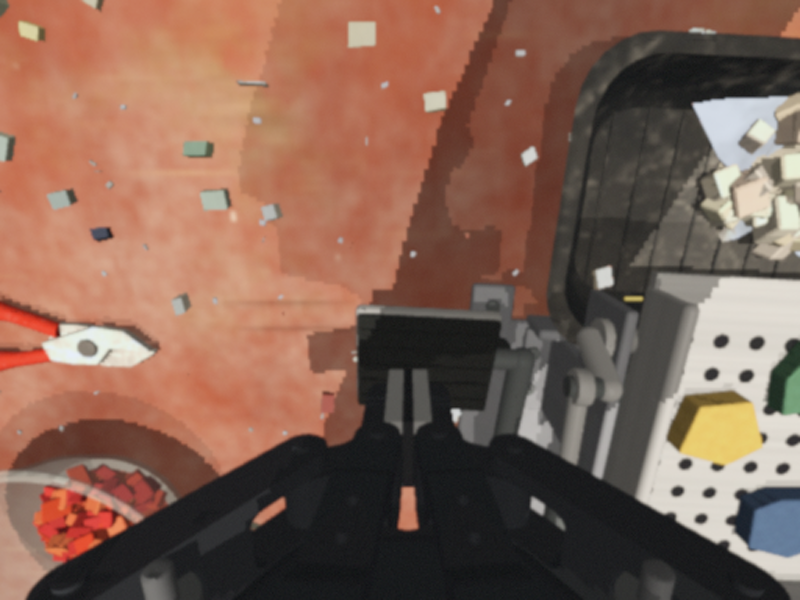

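The pad is at (357..500, 305..405) with the closed fingertips above it; pan and slabs unchanged, tray under the lip. Pressing now.

>>> play_rows(plan=[{"dx":0,"dy":0.002,"dz":0.02,"rx":0,"ry":0,"rz":0},{"dx":0,"dy":0,"dz":0.01,"rx":0,"ry":0,"rz":0},{"dx":0,"dy":0,"dz":0.006,"rx":0,"ry":0,"rz":0},{"dx":0,"dy":0,"dz":0.006,"rx":0,"ry":0,"rz":0},{"dx":0,"dy":0,"dz":0.006,"rx":0,"ry":0,"rz":0},{"dx":0,"dy":0,"dz":0.006,"rx":0,"ry":0,"rz":0},{"dx":0,"dy":0,"dz":0.006,"rx":0,"ry":0,"rz":0},{"dx":0,"dy":0,"dz":0,"rx":0,"ry":0,"rz":0}])

```text
t: 41.5
tcp_pos: [0.5824, -0.1694, 0.0372]
tcp_rot: [-180.0, -0.0, 180.0]
wrist_force: [-4.8, -0.0, 6.6]
finger_gap: 0.0001
grasp_force: 3.3
```

>>> play_rows(plan=[{"dx":0,"dy":0,"dz":0.003,"rx":0,"ry":0,"rz":0},{"dx":0,"dy":0,"dz":0.002,"rx":0,"ry":0,"rz":0},{"dx":0,"dy":0,"dz":0,"rx":0,"ry":0,"rz":0}])

```text
t: 41.8
tcp_pos: [0.5825, -0.1694, 0.0325]
tcp_rot: [-180.0, 0.0, 180.0]
wrist_force: [-3.7, -0.0, 6.8]
finger_gap: -0.0003
grasp_force: 3.3
```

>>> play_rows(plan=[{"dx":0,"dy":0,"dz":0.002,"rx":0,"ry":0,"rz":0},{"dx":0,"dy":0,"dz":0.001,"rx":0,"ry":0,"rz":0},{"dx":0,"dy":0,"dz":0,"rx":0,"ry":0,"rz":0}])

```text
t: 42.1
tcp_pos: [0.5826, -0.1694, 0.0307]
tcp_rot: [-179.9, 0.1, 180.0]
wrist_force: [-7.7, 2.6, 14.8]
finger_gap: -0.0003
grasp_force: 7.8
```

>>> play_rows(plan=[{"dx":0,"dy":0,"dz":0.001,"rx":0,"ry":0,"rz":0},{"dx":0,"dy":0,"dz":0.001,"rx":0,"ry":0,"rz":0},{"dx":0,"dy":0,"dz":0,"rx":0,"ry":0,"rz":0}])

```text
t: 42.4
tcp_pos: [0.5827, -0.1695, 0.0303]
tcp_rot: [-179.9, 0.1, 180.0]
wrist_force: [-12.7, 2.1, 29.2]
finger_gap: -0.0001
grasp_force: 15.2
```

>>> play_rows(plan=[{"dx":0,"dy":0,"dz":-0.0005,"rx":0,"ry":0,"rz":0},{"dx":0,"dy":0,"dz":0,"rx":0,"ry":0,"rz":0},{"dx":0,"dy":0,"dz":0,"rx":0,"ry":0,"rz":0},{"dx":0,"dy":0,"dz":0,"rx":0,"ry":0,"rz":0},{"dx":0,"dy":0,"dz":0,"rx":0,"ry":0,"rz":0},{"dx":0,"dy":0,"dz":0,"rx":0,"ry":0,"rz":0},{"dx":0,"dy":0,"dz":0,"rx":0,"ry":0,"rz":0},{"dx":0,"dy":0,"dz":0,"rx":0,"ry":0,"rz":0},{"dx":0,"dy":0,"dz":0,"rx":0,"ry":0,"rz":0},{"dx":0,"dy":0,"dz":0,"rx":0,"ry":0,"rz":0}])

```text
t: 43.4
tcp_pos: [0.5827, -0.1695, 0.0303]
tcp_rot: [-179.9, 0.1, 180.0]
wrist_force: [-10.7, 1.9, 25.3]
finger_gap: 0.0003
grasp_force: 13.1
```

```bash
python3 -c "
from h import *
c,im=shot('s2','scene');_,w=shot('w16');s=env.observe();print(s['tcp_pos'],s['wrist_force'])
a=cv2.resize(im[130:290,160:400],None,fx=2.2,fy=2.2);b=cv2.resize(w,(400,300))
o=np.zeros((352,528+260,3),np.uint8);o[:352,:528]=a;o[:300,528:]=b[:,140:400]
save(o,'tip')
"
```

```text
[ 0.58269155 -0.16947659  0.03034487] [-11.90665703   2.40704566  24.85333287]
```

View pics/tip.png

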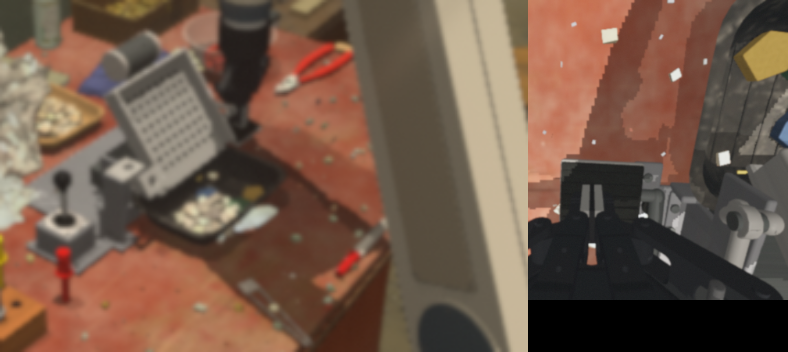

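The scene view shows the pan tipped and empty with the glass (yellow, blue, green visible) in the tray; the jog lever stands upright again. Letting the treadle up and going to the pin.

>>> play_rows(plan=[{"dx":0,"dy":0,"dz":-0.006,"rx":0,"ry":0,"rz":0},{"dx":0,"dy":0,"dz":-0.007,"rx":0,"ry":0,"rz":0},{"dx":0,"dy":0,"dz":-0.007,"rx":0,"ry":0,"rz":0},{"dx":0,"dy":0,"dz":-0.008,"rx":0,"ry":0,"rz":0},{"dx":0,"dy":0,"dz":-0.012,"rx":0,"ry":0,"rz":0},{"dx":0,"dy":0,"dz":-0.03,"rx":0,"ry":0,"rz":0},{"dx":0,"dy":0,"dz":-0.04,"rx":0,"ry":0,"rz":0},{"dx":0,"dy":0,"dz":-0.045,"rx":0,"ry":0,"rz":0},{"dx":0,"dy":0,"dz":-0.045,"rx":0,"ry":0,"rz":0},{"dx":0,"dy":0,"dz":0,"rx":0,"ry":0,"rz":0}])

```text
t: 44.5
tcp_pos: [0.5842, -0.1699, 0.2338]
tcp_rot: [-179.8, 0.5, -180.0]
wrist_force: [1.6, 0.5, -1.0]
finger_gap: 0.0001
grasp_force: 0.0
```

>>> play_rows(plan=[{"dx":0,"dy":0.047,"dz":0,"rx":0,"ry":0,"rz":0},{"dx":0,"dy":0.047,"dz":0,"rx":0,"ry":0,"rz":0},{"dx":0,"dy":0.047,"dz":0,"rx":0,"ry":0,"rz":0},{"dx":0,"dy":0.047,"dz":0,"rx":0,"ry":0,"rz":0},{"dx":0,"dy":0.047,"dz":0,"rx":0,"ry":0,"rz":0},{"dx":0,"dy":0.047,"dz":0,"rx":0,"ry":0,"rz":0},{"dx":0,"dy":0.047,"dz":0,"rx":0,"ry":0,"rz":0},{"dx":0,"dy":0.047,"dz":0,"rx":0,"ry":0,"rz":0},{"dx":0,"dy":0.047,"dz":0,"rx":0,"ry":0,"rz":0},{"dx":0,"dy":0.047,"dz":0,"rx":0,"ry":0,"rz":0}], grip=0.45)

```text
t: 45.5
tcp_pos: [0.5818, 0.3026, 0.2269]
tcp_rot: [-180.0, -0.0, -180.0]
wrist_force: [2.5, -0.2, -0.6]
finger_gap: 0.0466
grasp_force: 0.0
```

>>> play_rows(plan=[{"dx":0,"dy":0,"dz":0,"rx":0,"ry":0,"rz":0},{"dx":0,"dy":0,"dz":0,"rx":0,"ry":0,"rz":0}])

```text
t: 45.7
tcp_pos: [0.5818, 0.3018, 0.2263]
tcp_rot: [-180.0, -0.1, -179.8]
wrist_force: [-0.3, -0.5, -0.6]
finger_gap: 0.0473
grasp_force: 0.0
```

```bash
python3 -c "
from h import *
shot('w17');s=env.observe();print(s['tcp_pos'])"
```

```text
[0.58205201 0.30077937 0.22655207]
```

>>> play_rows(plan=[{"dx":0.03,"dy":0.025,"dz":0,"rx":0,"ry":0,"rz":0},{"dx":0.03,"dy":0.025,"dz":0,"rx":0,"ry":0,"rz":0},{"dx":0,"dy":0,"dz":0,"rx":0,"ry":0,"rz":0},{"dx":0,"dy":0,"dz":0,"rx":0,"ry":0,"rz":0}])

```text
t: 46.15
tcp_pos: [0.5223, 0.3499, 0.2274]
tcp_rot: [-180.0, 0.0, -180.0]
wrist_force: [0.2, -0.8, -0.0]
finger_gap: 0.047
grasp_force: 0.0
```

```bash
python3 -c "
from h import *
c,b=shot('w18');s=env.observe();print(s['tcp_pos'])
a=load('w17')
o=np.zeros((600,800,3),np.uint8)
def crop(cc,im):
    u=proj(cc,[.583,.346,.06]).round().astype(int);print(u)
    x0=int(np.clip(u[0]-66,0,512-133));y0=int(np.clip(u[1]-100,0,184));print('origin',x0,y0);return cv2.resize(im[y0:y0+200,x0:x0+133],None,fx=3,fy=3,interpolation=cv2.INTER_CUBIC)
p=crop(*a);q=crop(c,b);o=np.hstack([p,q]);print(o.shape);save(o,'pins')
"
```

```text
[0.5228624  0.3495887  0.22723705]
[299 181]
origin 233 81
[257 228]
origin 191 128
(600, 798, 3)
```

View pics/pins.png

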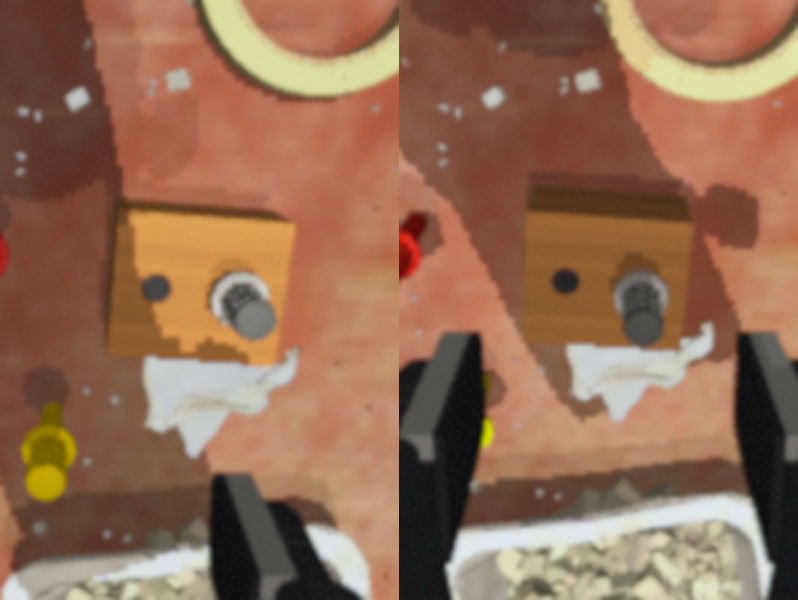

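Candidates shaped like the pin: yellow (left crop 45,450), red (left crop 0,250 / right 415,240), and the grey steel one in the wooden block (left 257,320; right 643,325). The steel one standing in the block's hole fits the description.

```bash
python3 - <<'E'
from h import *
c1,_=load('w17');c2,_=load('w18')
for n,a,b in(('top',(318.7,187.7),(272.3,236.3)),('collar',(313,180.3),(271.7,227.3)),('hole2',(233+155/3,81+288/3),(191+(565-399)/3,128+281/3))):
    x,e=tri([ray(c1,a),ray(c2,b)]);print(n,x.round(4),np.round(e,4))
print(plane(c1,(318.7,187.7),.083),plane(c2,(272.3,236.3),.083),plane(c2,(271.7,227.3),.053))
# refine: grey head-top blob via hough
E
```

```text
top [0.5848 0.3639 0.0819] [0.0007 0.0007]
collar [0.5837 0.3632 0.0567] [0.0006 0.0006]
hole2 [0.5837 0.3314 0.0393] [0.0003 0.0003]
[0.58493397 0.36423059 0.083     ] [0.58373155 0.3633871  0.083     ] [0.58571323 0.36386459 0.053     ]
```

>>> play_rows(plan=[{"dx":-0.031,"dy":0.007,"dz":0,"rx":0,"ry":0,"rz":0},{"dx":-0.0306,"dy":0.007,"dz":0.02,"rx":0,"ry":0,"rz":0},{"dx":0,"dy":0,"dz":0.045,"rx":0,"ry":0,"rz":0},{"dx":0,"dy":0,"dz":0.045,"rx":0,"ry":0,"rz":0},{"dx":0,"dy":0,"dz":0,"rx":0,"ry":0,"rz":0},{"dx":0,"dy":0,"dz":0,"rx":0,"ry":0,"rz":0},{"dx":0,"dy":0,"dz":0,"rx":0,"ry":0,"rz":0}])

```text
t: 46.9
tcp_pos: [0.5856, 0.3647, 0.1198]
tcp_rot: [179.9, 0.2, 180.0]
wrist_force: [0.3, 0.0, 0.8]
finger_gap: 0.0466
grasp_force: 0.0
```

```bash
python3 -c "
from h import *
shot('w19');s=env.observe();print(s['tcp_pos'],go([.5845,.3637,.056],180))"
```

```text
[0.58552734 0.36495006 0.11996997] (array([ 0.0013, -0.0014,  0.064 ]), array([ 0.11,  0.24, -0.01]))
```

>>> play_rows(plan=[{"dx":0.001,"dy":-0.001,"dz":0.03,"rx":0,"ry":0,"rz":0},{"dx":0,"dy":0,"dz":0.02,"rx":0,"ry":0,"rz":0},{"dx":0,"dy":0,"dz":0.01,"rx":0,"ry":0,"rz":0},{"dx":0,"dy":0,"dz":0.003,"rx":0,"ry":0,"rz":0},{"dx":0,"dy":0,"dz":0,"rx":0,"ry":0,"rz":0},{"dx":0,"dy":0,"dz":0,"rx":0,"ry":0,"rz":0}])

```text
t: 47.55
tcp_pos: [0.5837, 0.3641, 0.0553]
tcp_rot: [179.9, 0.1, -180.0]
wrist_force: [0.2, -0.8, 0.0]
finger_gap: 0.0467
grasp_force: 0.0
```

>>> play_rows(plan=[{"dx":0,"dy":0,"dz":0,"rx":0,"ry":0,"rz":0},{"dx":0,"dy":0,"dz":0,"rx":0,"ry":0,"rz":0},{"dx":0,"dy":0,"dz":0,"rx":0,"ry":0,"rz":0},{"dx":0,"dy":0,"dz":0,"rx":0,"ry":0,"rz":0},{"dx":0,"dy":0,"dz":0,"rx":0,"ry":0,"rz":0}], grip=1, grip_force=40)

```text
t: 48.05
tcp_pos: [0.5833, 0.3641, 0.0543]
tcp_rot: [180.0, 0.0, -180.0]
wrist_force: [0.5, 1.9, 4.0]
finger_gap: 0.0148
grasp_force: 39.0
```

>>> play_rows(plan=[{"dx":0,"dy":0,"dz":-0.015,"rx":0,"ry":0,"rz":0},{"dx":0,"dy":0,"dz":-0.025,"rx":0,"ry":0,"rz":0},{"dx":0,"dy":0,"dz":-0.035,"rx":0,"ry":0,"rz":0},{"dx":0,"dy":0,"dz":-0.04,"rx":0,"ry":0,"rz":0},{"dx":0,"dy":0,"dz":-0.035,"rx":0,"ry":0,"rz":0},{"dx":0,"dy":0,"dz":0,"rx":0,"ry":0,"rz":0}])

```text
t: 48.65
tcp_pos: [0.5844, 0.3643, 0.2091]
tcp_rot: [179.8, 0.4, -180.0]
wrist_force: [-0.9, -0.7, -1.2]
finger_gap: 0.0146
grasp_force: 39.0
```

>>> play_rows(plan=[{"dx":0,"dy":-0.037,"dz":0,"rx":0,"ry":0,"rz":0},{"dx":0,"dy":-0.037,"dz":0,"rx":0,"ry":0,"rz":0},{"dx":0,"dy":-0.037,"dz":0,"rx":0,"ry":0,"rz":0},{"dx":0,"dy":-0.037,"dz":0,"rx":0,"ry":0,"rz":0},{"dx":0,"dy":-0.037,"dz":0,"rx":0,"ry":0,"rz":0},{"dx":0,"dy":-0.037,"dz":0,"rx":0,"ry":0,"rz":0},{"dx":0,"dy":-0.033,"dz":0,"rx":0,"ry":0,"rz":0},{"dx":0,"dy":0,"dz":0,"rx":0,"ry":0,"rz":0},{"dx":0,"dy":0,"dz":0,"rx":0,"ry":0,"rz":0}])

```text
t: 49.55
tcp_pos: [0.5828, 0.108, 0.203]
tcp_rot: [180.0, -0.1, 179.9]
wrist_force: [-0.6, 0.4, -1.3]
finger_gap: 0.0149
grasp_force: 39.2
```

```bash
python3 -c "
from h import *
c,im=shot('w20');s=env.observe();print(s['tcp_pos'],s['tcp_rot'],s['finger_gap'])
h=proj(c,[.585,.1082,.122]);t=proj(c,s['tcp_pos']-[0,0,.050]);print(h,t)
x0,y0=int(h[0]-70),int(min(h[1],t[1])-75);print(x0,y0)
save(im[y0:y0+150,x0:x0+200],'hole',f=4)
"
```

```text
[0.58282326 0.10879942 0.20310085] [ 1.79994419e+02 -6.51955230e-02  1.79991112e+02] 0.014526206269659645
[260.73881055 205.63682015] [261.54635122 216.45365174]
190 130
```

View pics/hole.png

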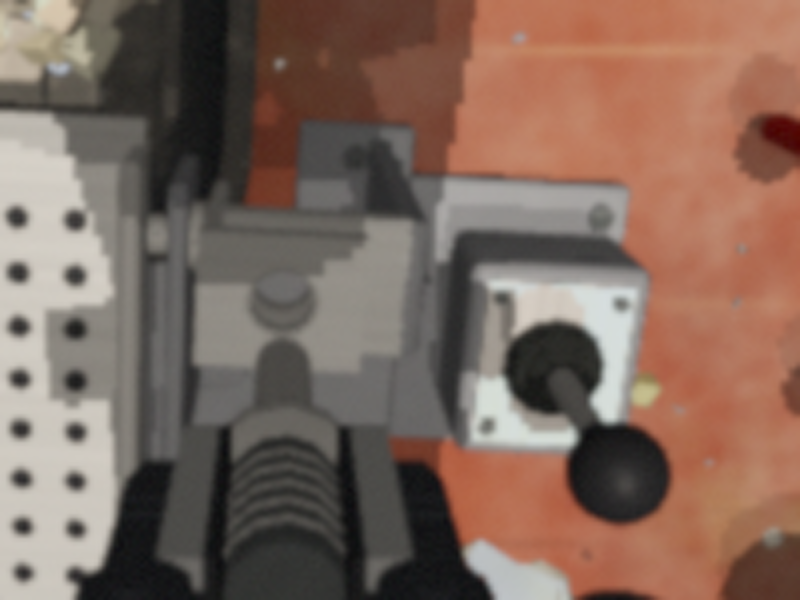

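The hole lies at crop (283,300) = px (260.8,205), just where (.585,.108,.122) projects; the pin's tip (283,345) hangs straight under the grip.

>>> play_rows(plan=[{"dx":-0.002,"dy":0,"dz":0.012,"rx":0,"ry":0,"rz":0},{"dx":0,"dy":0,"dz":0.01,"rx":0,"ry":0,"rz":0},{"dx":0,"dy":0,"dz":0.005,"rx":0,"ry":0,"rz":0},{"dx":0,"dy":0,"dz":0.005,"rx":0,"ry":0,"rz":0},{"dx":0,"dy":0,"dz":0,"rx":0,"ry":0,"rz":0},{"dx":0,"dy":0,"dz":0,"rx":0,"ry":0,"rz":0}])

```text
t: 50.2
tcp_pos: [0.5851, 0.1089, 0.1718]
tcp_rot: [180.0, 0.0, -180.0]
wrist_force: [-0.3, 0.7, 1.0]
finger_gap: 0.0144
grasp_force: 39.2
```

>>> play_rows(plan=[{"dx":0,"dy":0,"dz":0.003,"rx":0,"ry":0,"rz":0},{"dx":0,"dy":0,"dz":0.003,"rx":0,"ry":0,"rz":0},{"dx":0,"dy":0,"dz":0,"rx":0,"ry":0,"rz":0}])

```text
t: 50.5
tcp_pos: [0.5848, 0.1086, 0.1654]
tcp_rot: [-180.0, -0.0, -180.0]
wrist_force: [-1.3, -1.1, -1.5]
finger_gap: 0.0147
grasp_force: 39.2
```

Tip is ~7 mm in with no force; continue through the ear.

>>> play_rows(plan=[{"dx":0,"dy":0,"dz":0.004,"rx":0,"ry":0,"rz":0},{"dx":0,"dy":0,"dz":0.004,"rx":0,"ry":0,"rz":0},{"dx":0,"dy":0,"dz":0.004,"rx":0,"ry":0,"rz":0},{"dx":0,"dy":0,"dz":0,"rx":0,"ry":0,"rz":0}])

```text
t: 50.9
tcp_pos: [0.5847, 0.1087, 0.1529]
tcp_rot: [-180.0, -0.1, -180.0]
wrist_force: [-1.8, -2.3, -1.6]
finger_gap: 0.0146
grasp_force: 39.2
```

>>> play_rows(plan=[{"dx":0,"dy":0,"dz":0.005,"rx":0,"ry":0,"rz":0},{"dx":0,"dy":0,"dz":0.005,"rx":0,"ry":0,"rz":0},{"dx":0,"dy":0,"dz":0.005,"rx":0,"ry":0,"rz":0},{"dx":0,"dy":0,"dz":0.005,"rx":0,"ry":0,"rz":0},{"dx":0,"dy":0,"dz":0.002,"rx":0,"ry":0,"rz":0},{"dx":0,"dy":0,"dz":0,"rx":0,"ry":0,"rz":0}])

```text
t: 51.5
tcp_pos: [0.5847, 0.1087, 0.1311]
tcp_rot: [-180.0, -0.1, -180.0]
wrist_force: [-2.8, -1.7, -2.5]
finger_gap: 0.0144
grasp_force: 39.1
```

>>> play_rows(plan=[{"dx":0,"dy":0,"dz":0.002,"rx":0,"ry":0,"rz":0},{"dx":0,"dy":0,"dz":0,"rx":0,"ry":0,"rz":0}])

```text
t: 51.7
tcp_pos: [0.5848, 0.1087, 0.1295]
tcp_rot: [-180.0, -0.0, -180.0]
wrist_force: [-3.9, -1.9, -1.3]
finger_gap: 0.0153
grasp_force: 39.2
```

>>> play_rows(plan=[{"dx":0,"dy":0,"dz":0.001,"rx":0,"ry":0,"rz":0},{"dx":0,"dy":0,"dz":0.001,"rx":0,"ry":0,"rz":0},{"dx":0,"dy":0,"dz":0,"rx":0,"ry":0,"rz":0}])

```text
t: 52.0
tcp_pos: [0.5849, 0.1086, 0.1279]
tcp_rot: [-180.0, -0.0, -180.0]
wrist_force: [-4.5, -2.5, 0.6]
finger_gap: 0.0146
grasp_force: 39.5
```

>>> play_rows(plan=[{"dx":0,"dy":0,"dz":0.001,"rx":0,"ry":0,"rz":0},{"dx":0,"dy":0,"dz":0,"rx":0,"ry":0,"rz":0}])

```text
t: 52.2
tcp_pos: [0.5849, 0.1087, 0.1277]
tcp_rot: [-180.0, 0.0, -180.0]
wrist_force: [-5.9, -3.5, 7.3]
finger_gap: 0.0145
grasp_force: 40.2
```

>>> play_rows(plan=[{"dx":0,"dy":0,"dz":0,"rx":0,"ry":0,"rz":0},{"dx":0,"dy":0,"dz":0,"rx":0,"ry":0,"rz":0},{"dx":0,"dy":0,"dz":0,"rx":0,"ry":0,"rz":0},{"dx":0,"dy":0,"dz":0,"rx":0,"ry":0,"rz":0},{"dx":0,"dy":0,"dz":-0.02,"rx":0,"ry":0,"rz":0},{"dx":0,"dy":0,"dz":-0.03,"rx":0,"ry":0,"rz":0},{"dx":0,"dy":0,"dz":-0.04,"rx":0,"ry":0,"rz":0},{"dx":0.03,"dy":-0.03,"dz":-0.02,"rx":0,"ry":0,"rz":0},{"dx":0.03,"dy":-0.035,"dz":0,"rx":0,"ry":0,"rz":0},{"dx":0,"dy":0,"dz":0,"rx":0,"ry":0,"rz":0}], grip=0.5)

```text
t: 53.2
tcp_pos: [0.5228, 0.0415, 0.238]
tcp_rot: [-180.0, 0.1, 179.9]
wrist_force: [0.7, 0.1, -0.1]
finger_gap: 0.0426
grasp_force: 0.0
```

```bash
python3 -c "
from h import *
c,im=shot('w21');s=env.observe();print(s['t'],s['tcp_pos'],s['wrist_force'])
for z in(.122,.156):print(proj(c,[.585,.1084,z])*1.5625)
"
```

```text
53.25 [0.52423862 0.04250717 0.23770591] [ 0.80068123  0.05812666 -0.54614021]
[507.53857944 388.57661645]
[520.14316806 415.92673287]
```

View pics/w21b.png

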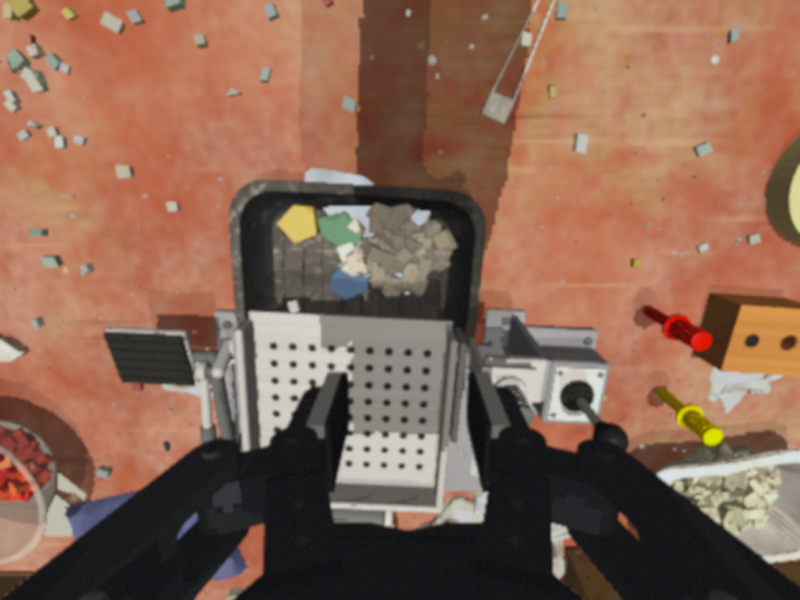

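The pan is level and empty, lever centred, treadle up; yellow, green, blue lie in the tray at (297,223), (340,230), (350,283), with the cream one among the pale chips to the right. Numeric check that the tray has stayed home and where the cream slab is:

```bash
python3 - <<'E'
from h import *
s=1.5625
def edge(n,pts,d):
    c,im=load(n);h=cv2.cvtColor(im,cv2.COLOR_RGB2HSV).astype(int);out=[]
    for p in pts:
        q=np.array(p,float)/s
        while h[int(q[1]),int(q[0]),1]>100: q+=d
        out.append(plane(c,q,.039)[:2].round(4))
    return out
print(edge('w13',[(225,y) for y in(250,290,330,370)],np.array([.5,0])))
print(edge('w21',[(x,165) for x in(265,290,400,440)],np.array([0,.5])))
c,im=load('w21');hsv=cv2.cvtColor(im,cv2.COLOR_RGB2HSV)
b=im[115:205,150:310]
# flat uniform, low-gradient patches in the chip area: candidate for the cream slab
g=cv2.cvtColor(im,cv2.COLOR_RGB2GRAY);gr=cv2.dilate(cv2.morphologyEx(g,cv2.MORPH_GRADIENT,np.ones((3,3))),np.ones((1,1)))
m=((gr<14)&(g>70)&(hsv[...,1]<100)).astype(np.uint8);m[:115]=0;m[200:]=0;m[:,:150]=0;m[:,310:]=0
n,l,st,ce=cv2.connectedComponentsWithStats(m)
for i in range(1,n):
    if st[i,4]>25: print(st[i],ce[i].round(),im[l==i].mean(0).round())
E
```

```text
[array([0.4608, 0.0631]), array([0.4586, 0.0309]), array([ 0.4564, -0.0033]), array([ 0.4553, -0.0395])]
[array([ 0.4515, -0.0664]), array([ 0.4527, -0.0475]), array([0.4584, 0.0359]), array([0.4596, 0.0664])]
[172 116  17   5  67] [180. 118.] [98. 92. 84.]
[188 117  37   6 104] [205. 120.] [87. 82. 75.]
[150 120   9  10  26] [155. 124.] [92. 88. 81.]
[237 132  33  31 467] [251. 144.] [120. 110.  97.]
[224 134  11   9  44] [229. 136.] [189. 195. 203.]
[205 139  24  17 218] [216. 147.] [114. 156. 119.]
[272 145   8   7  27] [276. 148.] [139. 131. 114.]
[ 176  147   58   44 1039] [199. 176.] [95. 94. 92.]
[279 151   8  12  59] [283. 156.] [152. 142. 119.]
[237 160  22  15 153] [247. 167.] [131. 122. 107.]
[272 160  14  11  68] [279. 166.] [131. 122. 106.]
[222 165  10   9  48] [226. 169.] [218. 202. 180.]
[258 167  17  13 103] [266. 174.] [158. 147. 129.]
[236 168   9  11  50] [240. 174.] [160. 152. 134.]
[150 171   4  16  41] [151. 179.] [98. 93. 85.]
[247 182   7   6  31] [249. 185.] [121. 111.  97.]
[151 188   4  12  28] [152. 194.] [99. 93. 85.]
```

```bash
python3 -c "
from workcell import env
print(env.job_done())"
```

```text
the job is handed in; nothing more can be done
None
```

The job is handed in at about 53 s, done in the order asked. The tray is home against the rail with all four slabs in it, though the cream one I only identified numerically among the pale chips. The lever and treadle are back at rest, and the pin is seated by position and force, but a finger hid it in the last view.

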